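Lock the drawbar pin of a furniture dolly with a spring cotter

TASK

Push the drawbar pin of the dolly coupling fully home by its yellow head, then take the spring cotter from the wooden rack and push its straight leg down through the cross hole near the pin's free end until the bow snaps around the side of the pin; let go of it there. Feel your way and never force it: push with no more than 40 N, on the pin or on the cotter. Leave the other things where they are.

Things in the scene. Friction and masses are not known exactly. Their poses are not given: they have to be found in the camera images.
- coupling: Dolly coupling, fixed: plywood board 200 x 170 x 18 mm carrying a green clevis of two cheeks, a dark drawbar between them running off to +x. Origin on the table below the middle of the pin's line; z up; the pin lies level along y at height 110 mm. Cheeks 18 to 28 mm out on either side in y, tops 22 mm above the pin's axis. Yaw varies up to 0.45 rad.
- pin (a joint): How far the steel pin (28 mm across) is drawn out towards the coupling's -y, in m: 0 = fully home, its yellow head (40 mm across, 12 mm thick) tight against the -y cheek, a rigid stop. Starts 0.021 to 0.036; slides with about 3.5 N of friction. Too noisy a reading (2 mm) to tell that it is tight: feel for the stop.
- pin_head (a point): Centre of the outer face of the pin's yellow head: the face to push, looking to the coupling's -y (push to +y). Axes as the coupling's. Moves with the pin.
- pin_hole (a point): Centre of the cross hole, on the pin's axis; 46 mm along +y from the coupling's origin once home (before, hidden in the cheek). Hole 7.2 mm square, chamfer 0.5 mm. The pin rolls stiffly, so the hole starts up to 0.6 rad askew about y: its upper mouth, 14 mm up, lies up to 8 mm to either side along x. Not measured: find it by feel or sight; the leg, going in, turns it upright. Axes as the coupling's.
- cotter_coil (a point): Centre of the coil atop the steel spring cotter (6 mm wire, 0.1 kg), the place to grip: a disc 21 mm across, 14 mm thick along this y (fingers close along y on its flat faces). z up along the straight leg, x from leg to bow. The leg's line is 7 mm to -x, its tip 104 mm below. It stands tip down in the rack, leaning a little, coil about 108 mm above the table.
- cotter_tip (a point): Rounded end of the cotter's straight leg (6 mm across); axes as cotter_coil. In the rack it is about 4 mm above the table, 24 mm deep in its hole.
- cotter_seat (a point): Point on the leg's line 56 mm above the tip, 48 mm below the coil's centre: it lies at the middle of the cross hole when the cotter is home. Axes as cotter_coil. Any way round will do (cotter x along the coupling's +x or -x), but the bow must pass the pin's side.
- bow (a joint): Spread of the cotter's sprung bow in rad, 0 = at rest. The bow is a wavy wire on the leg's +x side, hinged at the coil; its flared end is 30 mm, its narrow waist 41 mm above the tip. Pushed on, it rides over the pin's side (spread about 0.15 at most; some 6 to 20 N of push), then snaps back under the pin and the force drops. Pushed too far, it spreads again.
- rack: Wooden rack, fixed, 70 x 190 x 28 mm, origin under its middle, long side along its y, with three holes 7.2 mm wide and 24 mm deep at y = -55, 0 and +55 mm. The cotter and two spare pins stand in them, in any order.
- spare_red_mid (a point): Middle of a spare straight pin with a red plastic head (18 mm across), 62 mm long, standing in the rack: leave it there.
- spare_blue_mid (a point): The same with a blue head: leave it there.
- bowl: Purple bowl, 130 mm across, 50 mm high, origin under its middle: leave it.
- mug: White mug, 80 mm across, 95 mm high, origin under its middle: leave it.
- tape: Roll of brown tape lying flat, 100 mm across, 30 mm high, origin under its middle: leave it.
- screwdriver: Screwdriver with an orange handle lying on the table near the robot, about 200 mm long, its length along its x: leave it.

How it is judged:
By the outcome, as a careful person would: the job done as asked, in the order asked, and still so for the second after the job is handed in, with the robot touching nothing.
It also fails if it takes over 72 s, if anything falls off the work surface, if the arm or the gripper's body presses on something with over 40 N, if the wrist force passes 120 N, or if a joint passes its speed limit or range.

ROBOT

A 6-joint arm with a two-finger parallel gripper is mounted at the origin on the work surface. World frame = base frame: x ahead of the robot, y to its left, z up, the work surface at z = 0. Lengths are in mm, angles in degrees, forces in N, time in s.
With the tool pointing down it reaches from about 250 to 775 mm from the base axis. Payload 4 kg.
Tool frame: the origin (TCP) lies midway between the tips of the shut fingers; the grasp point (between the pads) lies tcp_to_grasp behind it (tcp_to_grasp is the distance from the TCP to the grasp point, in mm); x points along the fingers, z is the direction in which the jaws open and shut, and the axes are right-handed (so a half turn about x gives the same grasp; the last joint's range is limited). The gripper opens to 85 mm and grips with 20 to 120 N. Pads are 22 mm wide; open, the fingers measure 114 mm over their backs; the gripper's body (76 mm by 85 mm) begins 54 mm behind the grasp point. The pads swing forward as they close: fully open they stand 13 mm farther back than shut.
Start: joints at [-77.183, 4.996, 78.535, -0, 96.463, -5.907], TCP at [176.555, -520.909, 231.341] pointing down, gripper open.
Joint ranges: [-177.83, 177.83], [-43.37, 116.18], [15.69, 146.23], [-61.86, 241.86], [9.47, 152.12], [-147.06, 147.06]. Speed limits (degrees/s): [159.86, 159.86, 180, 180, 180, 180].

INTERFACE

Orientations are given as a 3x3 rotation matrix whose columns are the frame's x, y, z axes.
In Python, from bench import sense, grab_frame, calibration, finish_job, tcp_to_grasp gives the robot as it stands. The module is installed in compiled form; this text tells all that it offers.
- The arm moves only by the shell command python3 -m inch 'ROWS' [OPENING]. ROWS is JSON, a list of rows, each an object of numbers: "dx", "dy", "dz": the shift along the tool's x, y, z in cm; "wx", "wy", "wz": the turn, a rotation vector about the tool's x, y, z in rad. A call has 1 to 20 rows; each row is the pose to reach, as a shift and turn from the pose commanded when the call began, along the tool's axes at that moment; what a row does not reach only later rows make up. A row lasts 1/12 s, in which the tool goes at most 41.7 mm and 7.16 degrees, less where a joint would pass 70% of its speed; a pose out of reach is approached as far as the arm can. A call with a gripper value outside its range is refused whole. OPENING is the opening, from 0 (shut) to 1 (fully open), set as the call begins (- or left out, the last holds). The fingers move at their own pace and stop on an object; the grip force is fixed at half the most. Time passes only in rows, so rows that repeat a pose let the fingers close. It gives the time, the measured TCP pose, the force and the opening at its end, in the units of the state.
- sense(): the state, without advancing time (a new reading comes with each control period).
- grab_frame(name): name is "scene" or "top" or "wrist"; returns the picture (400x640x3 uint8, red, green, blue); there is no depth.
- calibration(name): a dict with "camera_matrix" (3x3 intrinsics, pixels), "eye" and "orientation" of the camera in the world; the wrist camera has in their place "T_tool_cam" (4x4, takes a point from camera to tool coordinates, whose origin is the TCP and whose axes are the tool frame's). Camera axes: x right, y up, looking along -z (the intrinsics and any distortion apply to the point x, -y, -z); pixel columns grow to the right and rows downward; lengths in mm; the calibration is good to about 2 mm. A picture is of the moment at which its call begins: read the wrist's pose just before it. calibration takes no time and is no camera call.
- finish_job(): hands the job in, once; it reports no verdict.
The state is a dict: "t": time; "joints": joint angles; "dq": joint speeds; "effort": joint torques, N m; "tool_pos": TCP position; "ee_rot": TCP orientation; "force": force on the tool from outside, world axes, zero at the start; "moment": the same for the moment, N m; "gripper_width": opening from 0.0 (shut) to 1.0 (fully open).
Only numpy, scipy, OpenCV 4.12 (cv2) and the standard library are available. Lean on these libraries where they do the work, as an engineer would, in place of code of your own. Each camera call takes 0.05 s, during which the arm holds its last target.

## Working session

There is one attempt and no reset: what is moved stays moved. The work goes in short steps, Python scripts to look and compute and a shell command to move; the robot and the scene stay as the last step left them, time stands still between calls to the robot, and variables do not carry over. Pictures are saved under pics/ and viewed, and the job is handed in when it is done.

```bash
mkdir -p pics; cat > h.py <<'E'
import numpy as np, cv2, json
from bench import sense, grab_frame, calibration, tcp_to_grasp
def save(n,f,crop=None,s=1):
    im=f[:,:,::-1]
    if crop: x0,y0,x1,y1=crop; im=im[y0:y1,x0:x1]
    im=cv2.resize(im,None,fx=s,fy=s,interpolation=cv2.INTER_CUBIC); cv2.imwrite('pics/'+n,im)
def cam(n,st=None):
    c=calibration(n);K=np.array(c['camera_matrix'])
    if 'eye' in c: return K,np.array(c['eye']),np.array(c['orientation']),c
    T=np.array(c['T_tool_cam']);R=np.array(st['ee_rot']);p=np.array(st['tool_pos'])
    return K,p+R@T[:3,3],R@T[:3,:3],c
def ray(n,u,v,st=None):
    K,e,R,c=cam(n,st)
    d=np.linalg.inv(K)@[u,v,1]; d=R@[d[0],-d[1],-d[2]]
    return e,d/np.linalg.norm(d)
def onz(n,u,v,z,st=None):
    e,d=ray(n,u,v,st); return e+d*(z-e[2])/d[2]
def proj(n,P,st=None):
    K,e,R,c=cam(n,st); q=R.T@(np.array(P)-e); q=K@[q[0],-q[1],-q[2]]; return q[:2]/q[2]
def tri(obs):
    A=np.zeros((3,3));b=np.zeros(3)
    for e,d in obs:
        M=np.eye(3)-np.outer(d,d);A+=M;b+=M@e
    return np.linalg.solve(A,b)
E
python3 - <<'E'
from h import *
print(tcp_to_grasp if not callable(tcp_to_grasp) else tcp_to_grasp())
s=sense();print(s)
for n in('scene','top','wrist'):
    f=grab_frame(n);np.save('pics/'+n,f);save(n+'0.png',f,s=1.25);print(n,calibration(n))
E
```

```text
18.700000000000003
{'t': 0.0, 'joints': array([-7.71837126e+01,  5.03987514e+00,  7.86254695e+01,  1.26392473e-03,
        9.64638954e+01, -5.90678981e+00]), 'dq': array([-0.13954005, -0.06195543, -0.06298669, -0.033484  , -0.08110237,
        0.0650167 ]), 'effort': array([ 2.88954004e-05, -3.51857364e+01, -3.13276219e+01, -9.19567901e-05,
        1.08781850e-02,  1.12534102e-05]), 'tool_pos': array([ 176.44027024, -520.39678422,  230.12541372]), 'ee_rot': array([[-4.78990557e-04,  9.47080338e-01,  3.20996267e-01],
       [ 2.20432789e-03,  3.20996524e-01, -9.47077807e-01],
       [-9.99997456e-01,  2.53939698e-04, -2.24142991e-03]]), 'force': array([ 0.19432252,  0.6508966 , -0.73480912]), 'moment': array([-0.00591406,  0.01897238,  0.01785914]), 'gripper_width': 0.9975223622088212}
scene {'camera_matrix': array([[371.69098132,   0.        , 316.40038801],
       [  0.        , 371.69098132, 196.7630729 ],
       [  0.        ,   0.        ,   1.        ]]), 'eye': array([959.99657568, 337.27908718, 902.34190864]), 'orientation': array([[-0.65414801, -0.63162821,  0.41609636],
    
[... 363 characters left out ...]
596e-03,  9.93385299e-01, -1.14639009e-01],
       [-9.99978153e-01, -6.51142927e-03,  1.13760298e-03],
       [ 3.83614284e-04,  1.14644011e-01,  9.93406565e-01]])}
wrist {'camera_matrix': array([[329.47385055,   0.        , 320.35381087],
       [  0.        , 329.47385055, 199.96355742],
       [  0.        ,   0.        ,   1.        ]]), 'T_tool_cam': array([[-1.01033344e-03,  3.00117622e-01, -9.53901668e-01,
        -1.42082646e+02],
       [ 4.07110881e-05,  9.53902166e-01,  3.00117736e-01,
         7.69629303e+01],
       [ 9.99999489e-01,  2.64384610e-04, -9.75977371e-04,
        -4.70044134e-01],
       [ 0.00000000e+00,  0.00000000e+00,  0.00000000e+00,
         1.00000000e+00]])}
```

View pics/scene0.png

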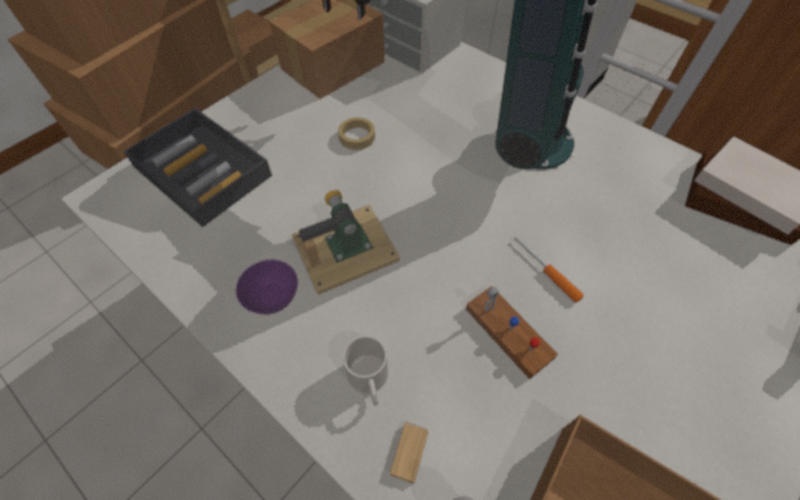

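View pics/top0.png

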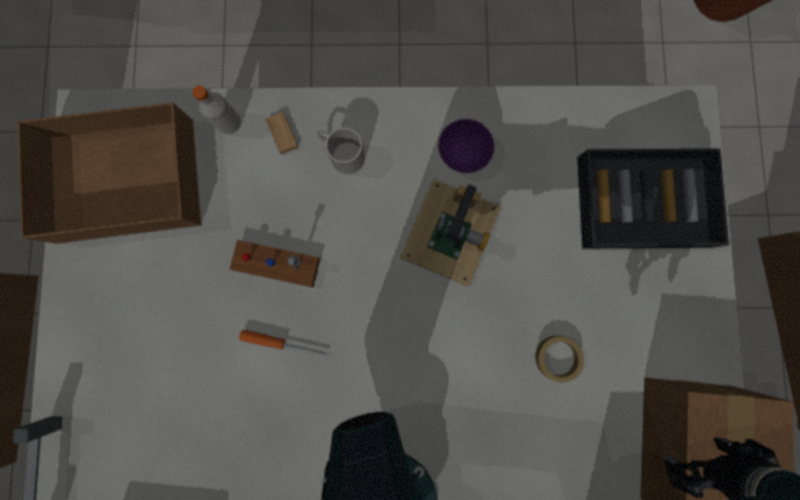

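View pics/wrist0.png

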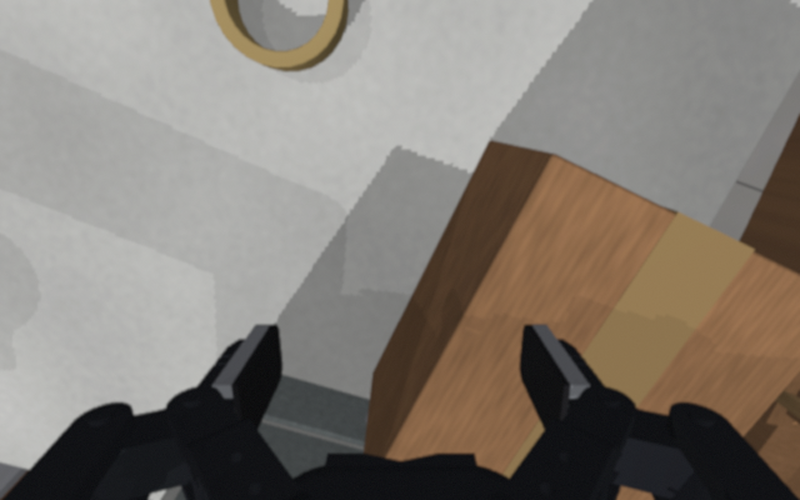

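The scene shows the coupling around (340,235) in the 1.25x scene picture and (455,230) in the top one. The yellow head is on its -y side. The rack is at (275,262) in the top picture, with the cotter at its right-hand end. I'll enlarge both.

```bash
python3 - <<'E'
from h import *
t=np.load('pics/top.npy');s=np.load('pics/scene.npy')
a=cv2.resize(t[135:235,315:405],None,fx=6,fy=6,interpolation=2)
b=cv2.resize(t[180:240,175:265],None,fx=6,fy=6,interpolation=2)
cv2.imwrite('pics/ta.png',a[:,:,::-1]);cv2.imwrite('pics/tb.png',b[:,:,::-1])
a=cv2.resize(s[145:235,230:325],None,fx=6,fy=6,interpolation=2)
b=cv2.resize(s[180:310,340:450],None,fx=4.5,fy=4.5,interpolation=2)
cv2.imwrite('pics/sa.png',a[:,:,::-1]);cv2.imwrite('pics/sb.png',b[:,:,::-1])
E
```

```text
(no output)
```

View pics/ta.png

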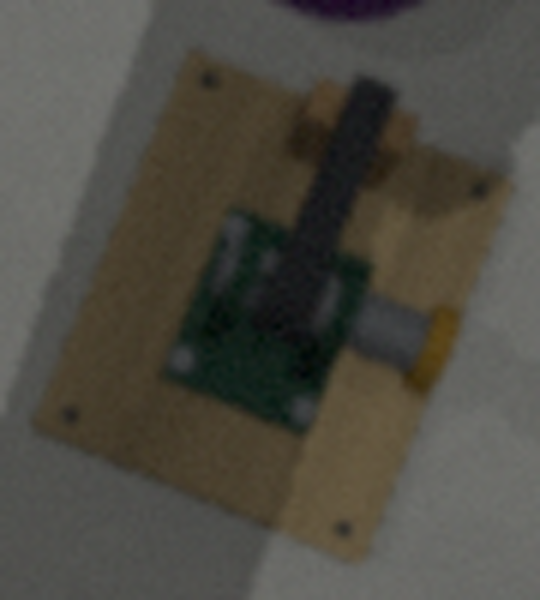

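View pics/tb.png

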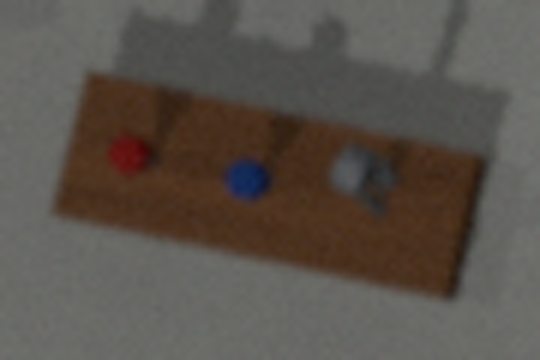

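View pics/sa.png

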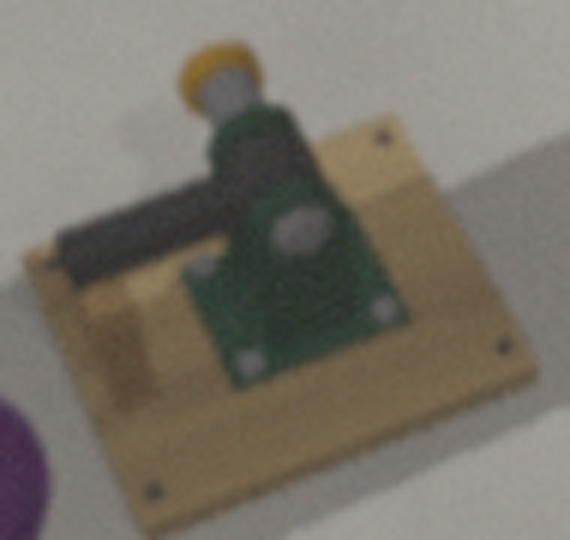

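View pics/sb.png

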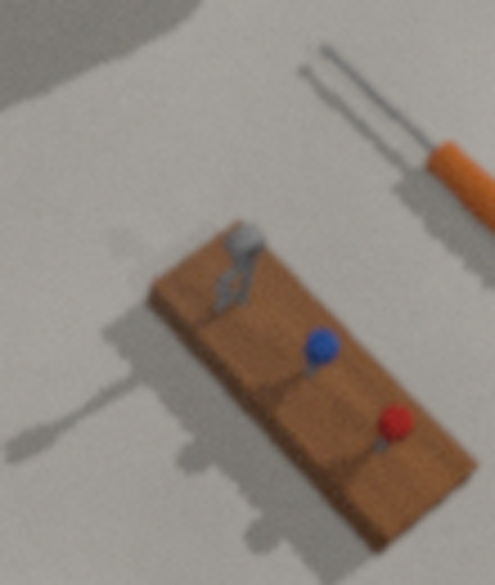

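The crops show the board corners, the head, the pin's free end sitting in the +y cheek, and the cotter coil with its bow towards the lower right. I'll work out the poses from these.

```bash
python3 - <<'E'
from h import *
T=lambda u,v,z:onz('top',315+u/6,135+v/6,z)
c=[T(192,52,18),T(512,182,18),T(362,560,18),T(37,430,18)]
for p in c: print(p.round(1))
print('len',[np.linalg.norm(c[i]-c[(i+1)%4]).round(1) for i in range(4)])
for a,b in((3,0),(2,1)): d=c[a]-c[b];d=-d;print('yaw x',np.arctan2(d[1],d[0]))
for a,b in((1,0),(2,3)): d=c[b]-c[a];print('yaw y',np.arctan2(-d[0],d[1]))
print('board mid',np.mean(c,0))
S=lambda u,v,z:onz('scene',230+u/6,145+v/6,z)
c2=[S(148,535,18),S(25,255,18),S(395,115,18),S(538,375,18)]
for p in c2: print('s',p.round(1))
print('board mid s',np.mean(c2,0))
# head outer face: top view
print('head',T(442,345,110), 'pin at cheek',T(360,322,110))
print('screws plate',[T(*q,18+4).round(1) for q in((182,358),(303,408))])
print('pin end S',S(303,229,110))
# coil
e1=ray('top',175+362/6,180+172/6);e2=ray('scene',340+245/4.5,180+240/4.5)
print('coil',tri([e1,e2]))
for n,q in(('blue',((247,180),(322,346))),('red',((128,155),(396,423)))):
    print(n,tri([ray('top',175+q[0][0]/6,180+q[0][1]/6),ray('scene',340+q[1][0]/4.5,180+q[1][1]/4.5)]))
R=[onz('top',175+u/6,180+v/6,28) for u,v in((88,72),(485,155),(452,297),(55,212))]
for p in R: print(p.round(1))
print(np.mean(R,0))
E
```

```text
[ 711.8 -108.    18. ]
[ 646.9 -260.6   18. ]
[ 466.6 -184.    18. ]
[529.  -31.6  18. ]
len [np.float64(165.8), np.float64(195.9), np.float64(164.7), np.float64(198.1)]
yaw x -0.3959118005630284
yaw x -0.4013672424086809
yaw y -0.40185480238335597
yaw y -0.38833502945615067
board mid [ 588.55651216 -146.03453156   18.        ]
s [716.7 -99.9  18. ]
s [ 649.1 -256.2   18. ]
s [ 468.3 -178.5   18. ]
s [539.1 -22.4  18. ]
board mid s [ 593.28489776 -139.27161048   18.        ]
head [ 557.08024726 -206.37901691  110.        ] pin at cheek [ 567.3814834  -171.03819973  110.        ]
screws plate [array([ 562.4, -100.5,   22. ]), array([ 538.2, -157.3,   22. ])]
pin end S [ 592.59837457 -112.24027577  110.        ]
coil [517.35189079 195.72674395 100.47153703]
blue [518.2550015  257.59485981  54.07989162]
red [530.22115594 312.12637282  53.99710635]
[572.2 340.2  28. ]
[531.7 152.6  28. ]
[465.4 167.1  28. ]
[506.3 353.4  28. ]
[518.88453266 253.31591259  28.        ]
```

The coupling's yaw is about -0.397 rad. I'll move over the head side with the jaw axis along the coupling's y, shut the fingers on the way, and look with the wrist camera.

```bash
python3 -m inch '[{"dy":10,"dz":-3.3,"wx":0.2},{"dy":30,"dz":-10,"wx":0.5},{"dy":42.7,"dz":-14.1,"wx":0.724},{"dy":42.7,"dz":-14.1,"wx":0.724},{"dy":42.7,"dz":-14.1,"wx":0.724},{"dy":42.7,"dz":-14.1,"wx":0.724},{"dy":42.7,"dz":-14.1,"wx":0.724},{"dy":42.7,"dz":-14.1,"wx":0.724},{"dy":42.7,"dz":-14.1,"wx":0.724},{"dy":42.7,"dz":-14.1,"wx":0.724},{"dy":42.7,"dz":-14.1,"wx":0.724},{"dy":42.7,"dz":-14.1,"wx":0.724},{"dy":42.7,"dz":-14.1,"wx":0.724},{"dy":42.7,"dz":-14.1,"wx":0.724},{"dy":42.7,"dz":-14.1,"wx":0.724}]' 0
python3 - <<'E'
from h import *
s=sense();f=grab_frame('wrist');np.save('pics/w1',f);save('w1.png',f,s=1.25)
print(s['tool_pos'],s['ee_rot'],s['force'],s['joints'])
E
```

```text
[ 176.4405463  -520.52420644  230.37345628] [[-4.47139601e-04  9.47076363e-01  3.21008042e-01]
 [ 1.71893780e-03  3.21008327e-01 -9.47074812e-01]
 [-9.99998423e-01  1.28318203e-04 -1.77150089e-03]] [-0.79983241 -0.78901232 -0.18426853] [-7.71840384e+01  5.03301720e+00  7.86048412e+01 -3.15443202e-03
  9.64638589e+01 -5.90831264e+00]schema error: expected keys dx, dy, dz, wx, wy, wz
```

View pics/w1.png

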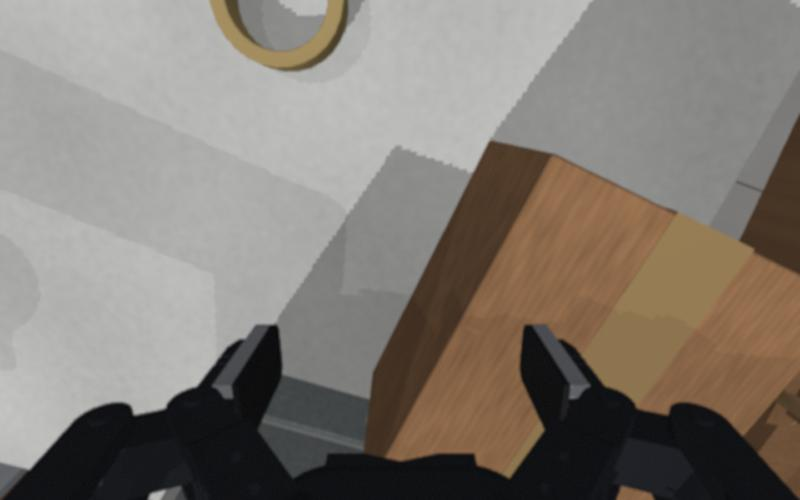

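Every row needs all six keys, so nothing moved: the picture is the same view as before. I'll send it again with full rows.

```bash
python3 -m inch '[{"dx":0,"dy":10,"dz":-3.3,"wx":0.2,"wy":0,"wz":0},{"dx":0,"dy":30,"dz":-10,"wx":0.5,"wy":0,"wz":0},{"dx":0,"dy":42.7,"dz":-14.1,"wx":0.724,"wy":0,"wz":0},{"dx":0,"dy":42.7,"dz":-14.1,"wx":0.724,"wy":0,"wz":0},{"dx":0,"dy":42.7,"dz":-14.1,"wx":0.724,"wy":0,"wz":0},{"dx":0,"dy":42.7,"dz":-14.1,"wx":0.724,"wy":0,"wz":0},{"dx":0,"dy":42.7,"dz":-14.1,"wx":0.724,"wy":0,"wz":0},{"dx":0,"dy":42.7,"dz":-14.1,"wx":0.724,"wy":0,"wz":0},{"dx":0,"dy":42.7,"dz":-14.1,"wx":0.724,"wy":0,"wz":0},{"dx":0,"dy":42.7,"dz":-14.1,"wx":0.724,"wy":0,"wz":0},{"dx":0,"dy":42.7,"dz":-14.1,"wx":0.724,"wy":0,"wz":0},{"dx":0,"dy":42.7,"dz":-14.1,"wx":0.724,"wy":0,"wz":0},{"dx":0,"dy":42.7,"dz":-14.1,"wx":0.724,"wy":0,"wz":0},{"dx":0,"dy":42.7,"dz":-14.1,"wx":0.724,"wy":0,"wz":0},{"dx":0,"dy":42.7,"dz":-14.1,"wx":0.724,"wy":0,"wz":0}]' 0
python3 - <<'E'
from h import *
s=sense();f=grab_frame('wrist');np.save('pics/w1',f);save('w1.png',f,s=1.25)
print(s['t'],s['tool_pos'],s['ee_rot'],s['force'],s['joints'])
E
```

```text
t: 1.45
tool_pos: [534.8, -251.1, 231.1]
ee_rot: [[-0.001, 0.922, -0.388], [-0.001, -0.388, -0.922], [-1.0, -0.001, 0.001]]
force: [-0.6, -0.5, -0.6]
gripper_width: -0.002
1.45 [ 534.8135368  -251.13043442  231.09415635] [[-1.08626954e-03  9.21742152e-01 -3.87801785e-01]
 [-5.03247641e-04 -3.87802469e-01 -9.21742368e-01]
 [-9.99999283e-01 -8.06100326e-04  8.85122573e-04]] [-0.60670457 -0.47264258 -0.63128078] [-3.06190848e+01  1.02618233e+01  7.26801055e+01 -5.69499435e-02
  9.70969427e+01  8.21917171e+01]
```

View pics/w1.png

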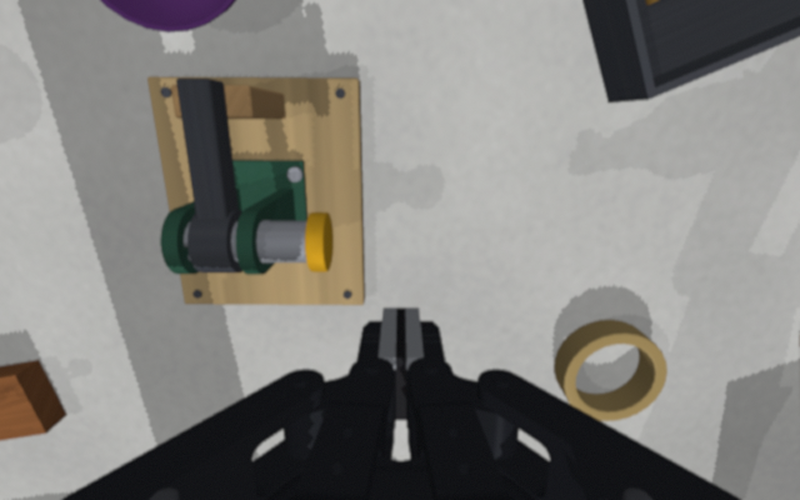

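The pin and head appear at (318,242) in the 1.25x picture, and the board edges are parallel to the image axes, so the yaw fits. The outer face rim is near x=331.

```bash
python3 - <<'E'
from h import *
s=sense();R=np.array(s['ee_rot']);p=s['tool_pos']
yw=-0.397;ux=np.array([np.cos(yw),np.sin(yw),0]);uy=np.array([-np.sin(yw),np.cos(yw),0])
for n,(u,v,z) in dict(head=(329,242,110),cheekmy=(262,241,110),cheekpy=(168,242,110),c1=(150,77,18),c2=(359,77,18),c3=(364,303,18),c4=(184,303,18)).items():
    P=onz('wrist',u/1.25,v/1.25,z,s);print(n,P.round(1),'rel tcp ux,uy',((P-p)@ux).round(1),((P-p)@uy).round(1))
E
```

```text
head [ 552.7 -207.2  110. ] rel tcp ux,uy -0.5 47.8
cheekmy [ 570.6 -166.4  110. ] rel tcp ux,uy 0.3 92.3
cheekpy [ 594.3 -108.4  110. ] rel tcp ux,uy -0.2 155.0
c1 [ 713.5 -109.8   18. ] rel tcp ux,uy 110.2 199.8
c2 [ 648.7 -263.5   18. ] rel tcp ux,uy 109.9 33.0
c3 [ 467.4 -185.7   18. ] rel tcp ux,uy -87.4 34.6
c4 [533.4 -29.5  18. ] rel tcp ux,uy -86.9 204.2
```

The head is laterally in line with the TCP and 48 mm ahead. The pin is drawn out about 32 mm. I'll turn 90° so the narrow pad edge does the pushing, and lower.

```bash
python3 -m inch '[{"dx":1,"dy":0,"dz":0,"wx":-0.1,"wy":0,"wz":0},{"dx":4,"dy":0,"dz":0,"wx":-0.3,"wy":0,"wz":0},{"dx":8,"dy":0,"dz":0,"wx":-1.571,"wy":0,"wz":0},{"dx":11,"dy":0,"dz":0,"wx":-1.571,"wy":0,"wz":0},{"dx":12.5,"dy":0,"dz":0,"wx":-1.571,"wy":0,"wz":0},{"dx":13,"dy":0,"dz":0,"wx":-1.571,"wy":0,"wz":0},{"dx":13,"dy":0,"dz":0,"wx":-1.571,"wy":0,"wz":0},{"dx":13,"dy":0,"dz":0,"wx":-1.571,"wy":0,"wz":0},{"dx":13,"dy":0,"dz":0,"wx":-1.571,"wy":0,"wz":0},{"dx":13,"dy":0,"dz":0,"wx":-1.571,"wy":0,"wz":0},{"dx":13,"dy":0,"dz":0,"wx":-1.571,"wy":0,"wz":0},{"dx":13,"dy":0,"dz":0,"wx":-1.571,"wy":0,"wz":0},{"dx":13,"dy":0,"dz":0,"wx":-1.571,"wy":0,"wz":0},{"dx":13,"dy":0,"dz":0,"wx":-1.571,"wy":0,"wz":0},{"dx":13,"dy":0,"dz":0,"wx":-1.571,"wy":0,"wz":0},{"dx":13,"dy":0,"dz":0,"wx":-1.571,"wy":0,"wz":0}]'
python3 - <<'E'
from h import *
s=sense();f=grab_frame('wrist');save('w2.png',f,s=1.25)
print(s['t'],s['tool_pos'],s['ee_rot'],s['force'],s['joints'])
E
```

```text
t: 2.83
tool_pos: [535.1, -251.2, 101.5]
ee_rot: [[0.0, 0.39, 0.921], [-0.0, 0.921, -0.39], [-1.0, -0.0, 0.0]]
force: [-0.2, -1.0, 0.7]
gripper_width: -0.003
2.8333 [ 535.07576637 -251.1615194   101.53239136] [[ 1.53567597e-04  3.90018678e-01  9.20806932e-01]
 [-2.89893661e-04  9.20806922e-01 -3.90018626e-01]
 [-9.99999946e-01 -2.07041870e-04  2.54470049e-04]] [-0.19872679 -1.04214145  0.66369984] [-3.06344662e+01  1.35412758e+01  8.36870161e+01 -9.88699132e-03
  8.27556738e+01 -7.67756017e+00]
```

View pics/w2.png

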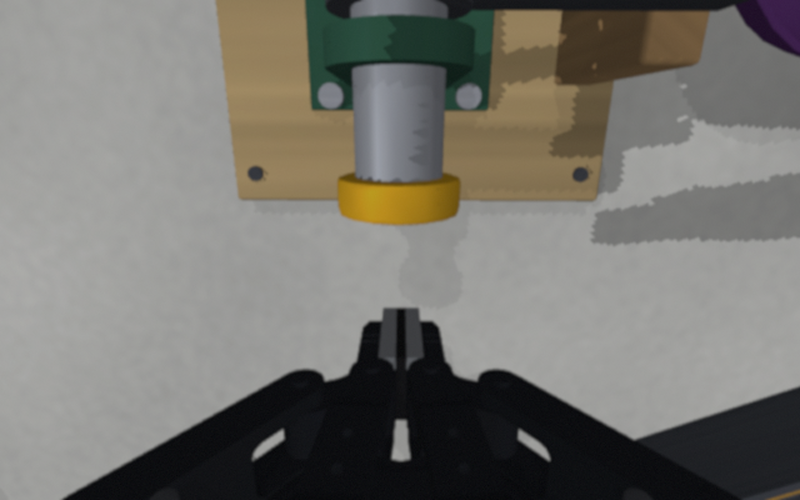

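The head at (400,200) is centred on the fingers at (400,310). I'll advance 33 mm, then slowly until contact.

```bash
python3 -m inch '[{"dx":0,"dy":1,"dz":0,"wx":0,"wy":0,"wz":0},{"dx":0,"dy":2.2,"dz":0,"wx":0,"wy":0,"wz":0},{"dx":0,"dy":2.9,"dz":0,"wx":0,"wy":0,"wz":0},{"dx":0,"dy":3.3,"dz":0,"wx":0,"wy":0,"wz":0},{"dx":0,"dy":3.4,"dz":0,"wx":0,"wy":0,"wz":0},{"dx":0,"dy":3.5,"dz":0,"wx":0,"wy":0,"wz":0},{"dx":0,"dy":3.6,"dz":0,"wx":0,"wy":0,"wz":0},{"dx":0,"dy":3.7,"dz":0,"wx":0,"wy":0,"wz":0},{"dx":0,"dy":3.8,"dz":0,"wx":0,"wy":0,"wz":0},{"dx":0,"dy":3.9,"dz":0,"wx":0,"wy":0,"wz":0},{"dx":0,"dy":4.0,"dz":0,"wx":0,"wy":0,"wz":0},{"dx":0,"dy":4.1,"dz":0,"wx":0,"wy":0,"wz":0}]'
python3 - <<'E'
from h import *
uy=np.array([.39,.921,0]);s=sense();print((s['tool_pos']-[535.1,-251.2,101.5])@uy,s['force']@uy)
E
```

```text
t: 3.88
tool_pos: [551.4, -213.0, 101.3]
ee_rot: [[-0.0, 0.387, 0.922], [-0.001, 0.922, -0.387], [-1.0, -0.001, 0.0]]
force: [-0.9, -3.3, 0.5]
gripper_width: 0.001
41.567992215471726 -3.381135726389445
```

In contact: 3.4 N is just the sliding friction. I'll push on.

```bash
python3 -m inch '[{"dx":0,"dy":0.2,"dz":0,"wx":0,"wy":0,"wz":0},{"dx":0,"dy":0.4,"dz":0,"wx":0,"wy":0,"wz":0},{"dx":0,"dy":0.6,"dz":0,"wx":0,"wy":0,"wz":0},{"dx":0,"dy":0.8,"dz":0,"wx":0,"wy":0,"wz":0},{"dx":0,"dy":1.0,"dz":0,"wx":0,"wy":0,"wz":0},{"dx":0,"dy":1.2,"dz":0,"wx":0,"wy":0,"wz":0},{"dx":0,"dy":1.4,"dz":0,"wx":0,"wy":0,"wz":0},{"dx":0,"dy":1.6,"dz":0,"wx":0,"wy":0,"wz":0},{"dx":0,"dy":1.8,"dz":0,"wx":0,"wy":0,"wz":0}]'
python3 - <<'E'
from h import *
uy=np.array([.39,.921,0]);s=sense();print((s['tool_pos']-[535.1,-251.2,101.5])@uy,s['force']@uy)
f=grab_frame('wrist');save('w3.png',f,s=1.25)
E
```

```text
t: 4.63
tool_pos: [558.7, -195.7, 101.3]
ee_rot: [[0.0, 0.387, 0.922], [-0.0, 0.922, -0.387], [-1.0, -0.0, 0.0]]
force: [-1.4, -3.4, -1.1]
gripper_width: 0.003
60.28485873091314 -3.6315399511442905
```

View pics/w3.png

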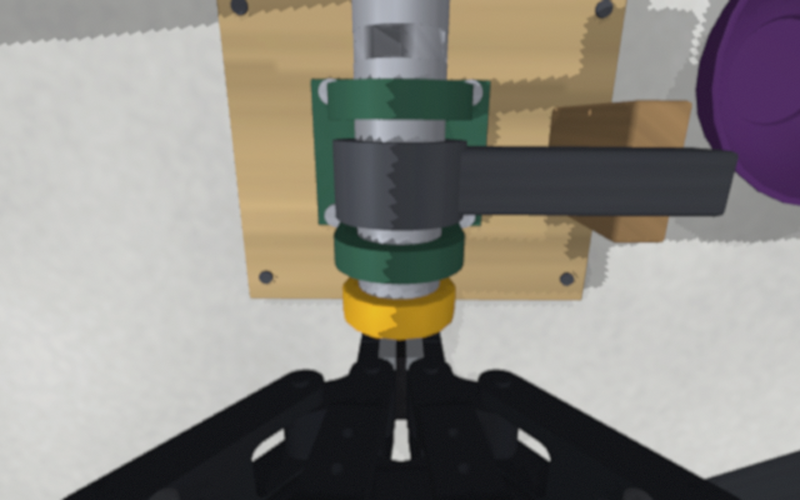

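The pin's cross hole is out past the +y cheek at (387,40), with its mouth a little to -x. About 8 mm is still to go, so I'll push slowly.

```bash
python3 -m inch '[{"dx":0,"dy":0.15,"dz":0,"wx":0,"wy":0,"wz":0},{"dx":0,"dy":0.3,"dz":0,"wx":0,"wy":0,"wz":0},{"dx":0,"dy":0.4,"dz":0,"wx":0,"wy":0,"wz":0},{"dx":0,"dy":0.5,"dz":0,"wx":0,"wy":0,"wz":0}]'
python3 -m inch '[{"dx":0,"dy":0.05,"dz":0,"wx":0,"wy":0,"wz":0},{"dx":0,"dy":0.1,"dz":0,"wx":0,"wy":0,"wz":0},{"dx":0,"dy":0.15,"dz":0,"wx":0,"wy":0,"wz":0}]'
```

```text
t: 5.02
tool_pos: [560.6, -191.3, 101.3]
ee_rot: [[0.0, 0.387, 0.922], [-0.0, 0.922, -0.387], [-1.0, -0.0, 0.0]]
force: [-0.1, -5.3, -1.3]
gripper_width: -0.0
t: 5.27
tool_pos: [561.2, -190.0, 101.4]
ee_rot: [[0.0, 0.387, 0.922], [-0.0, 0.922, -0.387], [-1.0, -0.0, 0.0]]
force: [0.2, -2.9, -2.0]
gripper_width: 0.0
```

```bash
for i in 1; do python3 -m inch '[{"dx":0,"dy":0.05,"dz":0,"wx":0,"wy":0,"wz":0},{"dx":0,"dy":0.1,"dz":0,"wx":0,"wy":0,"wz":0},{"dx":0,"dy":0.15,"dz":0,"wx":0,"wy":0,"wz":0}]'; done
python3 -m inch '[{"dx":0,"dy":0.05,"dz":0,"wx":0,"wy":0,"wz":0},{"dx":0,"dy":0.1,"dz":0,"wx":0,"wy":0,"wz":0}]'
```

```text
t: 5.52
tool_pos: [561.7, -188.6, 101.3]
ee_rot: [[0.0, 0.387, 0.922], [-0.0, 0.922, -0.387], [-1.0, -0.0, 0.0]]
force: [0.7, -4.8, -2.2]
gripper_width: 0.002
t: 5.68
tool_pos: [561.9, -188.3, 101.4]
ee_rot: [[-0.0, 0.387, 0.922], [-0.002, 0.922, -0.387], [-1.0, -0.002, 0.0]]
force: [0.9, -6.5, -1.6]
gripper_width: -0.002
```

```bash
python3 -m inch '[{"dx":0,"dy":0.05,"dz":0,"wx":0,"wy":0,"wz":0},{"dx":0,"dy":0.05,"dz":0,"wx":0,"wy":0,"wz":0}]'; python3 -m inch '[{"dx":0,"dy":0.05,"dz":0,"wx":0,"wy":0,"wz":0},{"dx":0,"dy":0.1,"dz":0,"wx":0,"wy":0,"wz":0}]'
```

```text
t: 5.85
tool_pos: [561.8, -188.3, 101.4]
ee_rot: [[-0.001, 0.387, 0.922], [-0.002, 0.922, -0.387], [-1.0, -0.002, 0.0]]
force: [-0.6, -7.2, -2.3]
gripper_width: 0.001
t: 6.02
tool_pos: [561.8, -188.3, 101.4]
ee_rot: [[-0.001, 0.387, 0.922], [-0.004, 0.922, -0.387], [-1.0, -0.004, 0.0]]
force: [-1.2, -9.9, -1.0]
gripper_width: 0.0
```

```bash
python3 -m inch '[{"dx":0,"dy":0.1,"dz":0,"wx":0,"wy":0,"wz":0},{"dx":0,"dy":0.2,"dz":0,"wx":0,"wy":0,"wz":0},{"dx":0,"dy":0.3,"dz":0,"wx":0,"wy":0,"wz":0},{"dx":0,"dy":0.3,"dz":0,"wx":0,"wy":0,"wz":0}]'; python3 - <<'E'
from h import *
f=grab_frame('wrist');np.save('pics/w4',f);save('w4.png',f,s=1.25)
s=sense();print(s['tool_pos'],s['force'])
np.save('pics/w4pose',np.c_[s['ee_rot'],s['tool_pos']])
E
```

```text
t: 6.35
tool_pos: [561.8, -188.3, 101.5]
ee_rot: [[-0.004, 0.389, 0.921], [-0.009, 0.921, -0.389], [-1.0, -0.01, -0.0]]
force: [-5.4, -15.9, -0.8]
gripper_width: 0.001
[ 561.83335075 -188.31330376  101.48359898] [ -4.8369511  -15.38330603  -1.00782276]
```

View pics/w4.png

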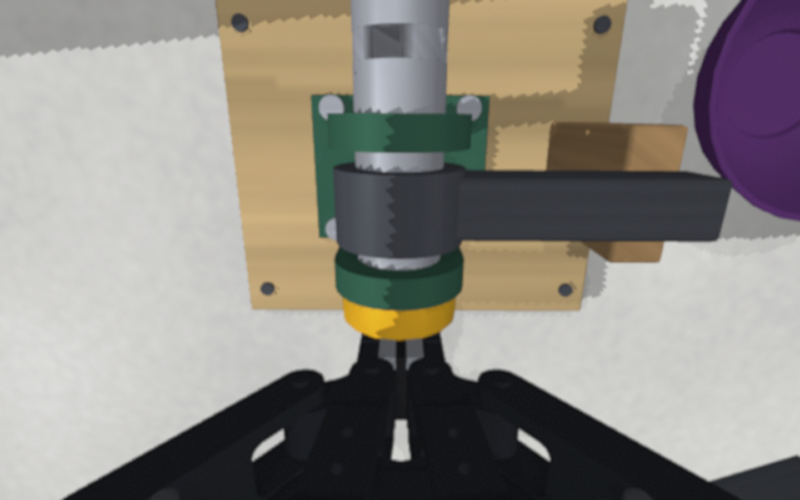

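The tip stayed put while the force rose to 16.6 N, so the pin is home. The hole's mouth shows at (386,41) and the pin's edges at x = 353 and 447. I'll locate the mouth from this.

```bash
python3 - <<'E'
from h import *
M=np.load('pics/w4pose.npy');s=dict(ee_rot=M[:,:3],tool_pos=M[:,3])
f=np.load('pics/w4.npy');save('w4c.png',f,(260,0,380,60),6)
uy=np.array([.388,.922,0]);ux=np.array([.922,-.388,0])
for n,(u,v,z) in dict(hole=(386,41,123.3),L=(353,60,113),R=(447,60,113),holeL=(366,41,123),holeR=(410,41,123)).items():
    P=onz('wrist',u/1.25,v/1.25,z,s);d=P-s['tool_pos'];print(n,P.round(1),(d@ux).round(1),(d@uy).round(1))
E
```

```text
hole [596.1 -97.2 123.3] -3.8 97.3
L [585.7 -96.5 113. ] -13.7 93.9
R [ 610.6 -107.   113. ] 13.4 93.9
holeL [591.2 -95.2 123. ] -9.0 97.3
holeR [601.9 -99.6 123. ] 2.5 97.3
```

View pics/w4c.png

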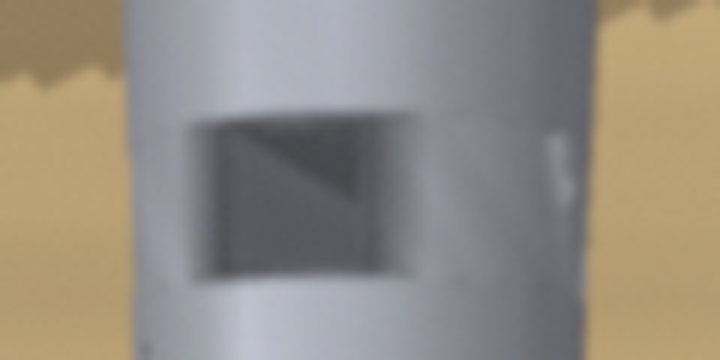

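The hole's mouth is at world (596.2,-97.1), 3.6 mm to -x of the pin's axis, which is about 0.26 rad of roll. Dead reckoning from the stop agrees along y (97.0 against 97.3 mm). I'll back off, rise and go over the cotter.

```bash
python3 -m inch '[{"dx":0,"dy":-1,"dz":0,"wx":0,"wy":0,"wz":0},{"dx":0,"dy":-2.5,"dz":0,"wx":0,"wy":0,"wz":0},{"dx":-2,"dy":-2.5,"dz":0,"wx":0,"wy":0,"wz":0},{"dx":-6,"dy":-2.5,"dz":0,"wx":0,"wy":0,"wz":0},{"dx":-10,"dy":-2.5,"dz":0,"wx":0,"wy":0,"wz":0},{"dx":-13,"dy":0,"dz":-2,"wx":0,"wy":0,"wz":0},{"dx":-13.9,"dy":5,"dz":-4,"wx":0,"wy":0,"wz":0},{"dx":-13.9,"dy":33.3,"dz":-19,"wx":0,"wy":0,"wz":0},{"dx":-13.9,"dy":33.3,"dz":-19,"wx":0,"wy":0,"wz":0},{"dx":-13.9,"dy":33.3,"dz":-19,"wx":0,"wy":0,"wz":0},{"dx":-13.9,"dy":33.3,"dz":-19,"wx":0,"wy":0,"wz":0},{"dx":-13.9,"dy":33.3,"dz":-19,"wx":0,"wy":0,"wz":0},{"dx":-13.9,"dy":33.3,"dz":-19,"wx":0,"wy":0,"wz":0},{"dx":-13.9,"dy":33.3,"dz":-19,"wx":0,"wy":0,"wz":0},{"dx":-13.9,"dy":33.3,"dz":-19,"wx":0,"wy":0,"wz":0},{"dx":-13.9,"dy":33.3,"dz":-19,"wx":0,"wy":0,"wz":0},{"dx":-13.9,"dy":33.3,"dz":-19,"wx":0,"wy":0,"wz":0},{"dx":-13.9,"dy":33.3,"dz":-19,"wx":0,"wy":0,"wz":0},{"dx":-13.9,"dy":33.3,"dz":-19,"wx":0,"wy":0,"wz":0},{"dx":-13.9,"dy":33.3,"dz":-19,"wx":0,"wy":0,"wz":0}]' 1
python3 - <<'E'
from h import *
s=sense();f=grab_frame('wrist');np.save('pics/w5',f);save('w5.png',f,s=1.25)
np.save('pics/w5pose',np.c_[s['ee_rot'],s['tool_pos']])
print(s['t'],s['tool_pos'],s['force'],s['joints'])
E
```

```text
t: 8.07
tool_pos: [517.4, 195.9, 240.3]
ee_rot: [[-0.0, 0.389, 0.921], [0.0, 0.921, -0.389], [-1.0, -0.0, -0.0]]
force: [0.4, -0.5, 1.1]
gripper_width: 1.001
8.0667 [517.37836999 195.85374179 240.30105657] [ 0.44875932 -0.52500393  1.10372606] [1.48558778e+01 5.33694089e+00 7.71575428e+01 1.01807309e-02
 9.75293414e+01 3.77213987e+01]
```

View pics/w5.png

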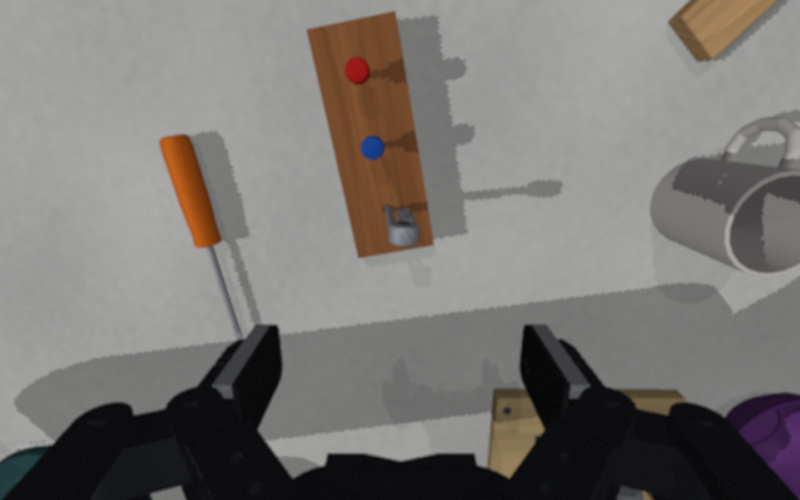

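```bash
python3 - <<'E'
from h import *
f=np.load('pics/w5.npy');save('w5c.png',f,(270,140,360,215),8)
E
```

```text
(no output)
```

View pics/w5c.png

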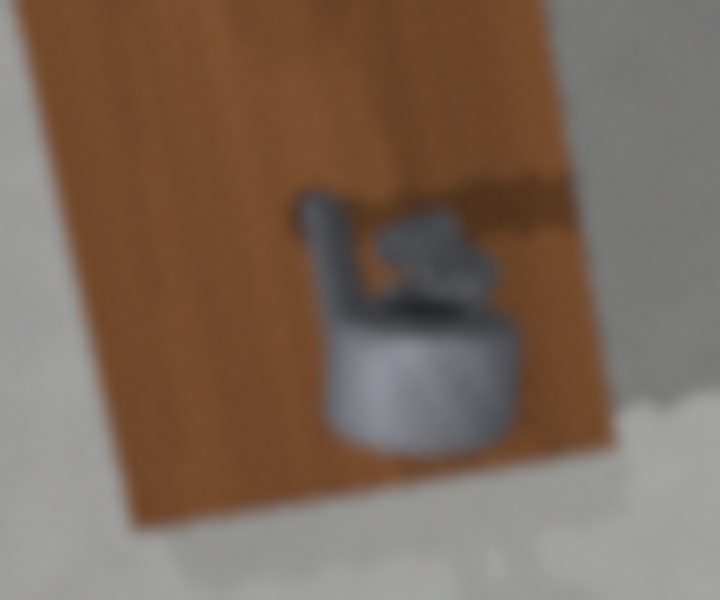

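The leg enters its hole at crop (315,205), the coil is at (423,383), and the bow is to the right. So the cotter's x is roughly along the coupling's x, and its y is up in the picture. Next I'll compute the positions.

```bash
python3 - <<'E'
from h import *
M=np.load('pics/w5pose.npy');s=dict(ee_rot=M[:,:3],tool_pos=M[:,3]);R=M[:,:3];p=M[:,3]
C=lambda u,v,z:onz('wrist',270+u/8,140+v/8,z,s)
coil=C(423,383,108);leg=C(313,205,28)
print('coil',coil,'legat28',leg)
a=ray('wrist',270+423/8,140+383/8,s)
b=ray('top',175+355/6,180+170/6); c=ray('scene',340+245/4.5,180+240/4.5)
print('tri',tri([a,b]),tri([a,c]),tri([a,b,c]))
ux=np.array([.922,-.388,0]);uy=np.array([.388,.922,0])
for n,q in dict(coil=coil,leg=leg).items(): print(n,(q-p)@ux,(q-p)@uy)
# edges of coil near top face lines
for u,v in((338,322),(515,322),(340,440),(505,448)): q=C(u,v,108);print((q-p)@ux,(q-p)@uy)
# rack corners
q=[C(135,528,28),C(612,445,28),C(20,0,28)];print(q, np.arctan2(*(q[1]-q[0])[[1,0]]),)
E
```

```text
coil [519.99760444 196.49461115 108.        ] legat28 [507.9414522  204.96789853  28.        ]
tri [519.24547555 195.98647389 105.31865854] [520.20585713 197.52795208 108.12397534] [519.09804798 196.66416565 105.03709948]
coil 2.166276854644391 1.6071445129632427
leg -12.23713101359432 4.741728411949362
-6.954063019167675 8.391390471935681
12.015197641715874 8.376171050530676
-6.843501798011935 -4.807040635292792
11.098391046879739 -5.730116128056957
[array([466.17958828, 172.11445971,  28.        ]), array([533.00867565, 157.26578289,  28.        ]), array([482.99191953, 245.6038946 ,  28.        ])] -0.21863712615407843
```

Coil at about (520,196.5,108), leaning slightly towards its +x. The cotter's yaw matches the coupling's, so no turning will be needed later. I'll turn the jaws onto it and stop just above for a check.

```bash
python3 -m inch '[{"dx":1,"dy":0.16,"dz":0.2,"wx":-0.1,"wy":0,"wz":0},{"dx":4,"dy":0.16,"dz":0.2,"wx":-0.3,"wy":0,"wz":0},{"dx":7,"dy":0.16,"dz":0.2,"wx":-1.571,"wy":0,"wz":0},{"dx":8.5,"dy":0.16,"dz":0.2,"wx":-1.571,"wy":0,"wz":0},{"dx":9,"dy":0.16,"dz":0.2,"wx":-1.571,"wy":0,"wz":0},{"dx":9,"dy":0.16,"dz":0.2,"wx":-1.571,"wy":0,"wz":0},{"dx":9,"dy":0.16,"dz":0.2,"wx":-1.571,"wy":0,"wz":0},{"dx":9,"dy":0.16,"dz":0.2,"wx":-1.571,"wy":0,"wz":0},{"dx":9,"dy":0.16,"dz":0.2,"wx":-1.571,"wy":0,"wz":0},{"dx":9,"dy":0.16,"dz":0.2,"wx":-1.571,"wy":0,"wz":0},{"dx":9,"dy":0.16,"dz":0.2,"wx":-1.571,"wy":0,"wz":0},{"dx":9,"dy":0.16,"dz":0.2,"wx":-1.571,"wy":0,"wz":0},{"dx":9,"dy":0.16,"dz":0.2,"wx":-1.571,"wy":0,"wz":0},{"dx":9,"dy":0.16,"dz":0.2,"wx":-1.571,"wy":0,"wz":0},{"dx":9,"dy":0.16,"dz":0.2,"wx":-1.571,"wy":0,"wz":0},{"dx":9,"dy":0.16,"dz":0.2,"wx":-1.571,"wy":0,"wz":0},{"dx":9,"dy":0.16,"dz":0.2,"wx":-1.571,"wy":0,"wz":0}]' 0.55
python3 - <<'E'
from h import *
s=sense();f=grab_frame('wrist');np.save('pics/w6',f);save('w6.png',f,s=1.25)
np.save('pics/w6pose',np.c_[s['ee_rot'],s['tool_pos']])
print(s['t'],s['tool_pos'],s['force'],s['joints'],proj('wrist',[520,196.5,108],s)*1.25)
E
```

```text
t: 9.53
tool_pos: [519.8, 197.4, 150.3]
ee_rot: [[0.0, -0.921, 0.388], [0.0, 0.388, 0.921], [-1.0, -0.0, 0.0]]
force: [-0.1, 0.2, -1.1]
gripper_width: 0.55
9.5333 [519.82249789 197.44725672 150.32143425] [-0.10563999  0.20812742 -1.09597883] [ 1.49565356e+01  7.46028780e+00  8.50712831e+01 -1.60402926e-04
  8.74669650e+01 -5.21872773e+01] [398.05573324 287.98300755]
```

View pics/w6.png

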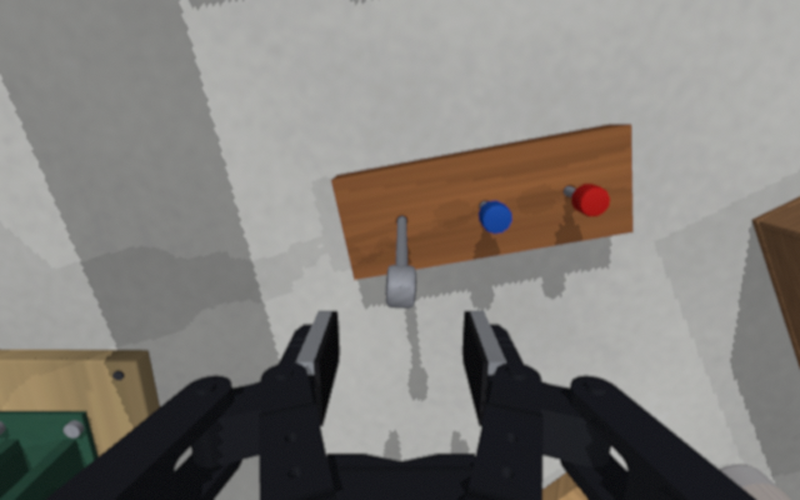

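The coil shows at (400,286) against a predicted (398,288), centred between the fingers. I'll go down and grip.

```bash
python3 -m inch '[{"dx":1,"dy":0,"dz":0,"wx":0,"wy":0,"wz":0},{"dx":2.5,"dy":0,"dz":0,"wx":0,"wy":0,"wz":0},{"dx":4,"dy":0,"dz":0,"wx":0,"wy":0,"wz":0},{"dx":5,"dy":0,"dz":0,"wx":0,"wy":0,"wz":0},{"dx":5.6,"dy":0,"dz":0,"wx":0,"wy":0,"wz":0},{"dx":5.9,"dy":0,"dz":0,"wx":0,"wy":0,"wz":0},{"dx":5.9,"dy":0,"dz":0,"wx":0,"wy":0,"wz":0},{"dx":5.9,"dy":0,"dz":0,"wx":0,"wy":0,"wz":0}]' -
python3 -m inch '[{"dx":0,"dy":0,"dz":0,"wx":0,"wy":0,"wz":0},{"dx":0,"dy":0,"dz":0,"wx":0,"wy":0,"wz":0},{"dx":0,"dy":0,"dz":0,"wx":0,"wy":0,"wz":0},{"dx":0,"dy":0,"dz":0,"wx":0,"wy":0,"wz":0},{"dx":0,"dy":0,"dz":0,"wx":0,"wy":0,"wz":0},{"dx":0,"dy":0,"dz":0,"wx":0,"wy":0,"wz":0},{"dx":0,"dy":0,"dz":0,"wx":0,"wy":0,"wz":0},{"dx":0,"dy":0,"dz":0,"wx":0,"wy":0,"wz":0}]' 0
python3 - <<'E'
from h import *
s=sense();f=grab_frame('wrist');np.save('pics/w7',f);save('w7.png',f,s=1.25)
print(s['t'],s['tool_pos'],s['force'])
E
```

```text
t: 10.25
tool_pos: [520.1, 197.9, 91.8]
ee_rot: [[0.001, -0.922, 0.387], [0.0, 0.387, 0.922], [-1.0, -0.001, 0.0]]
force: [0.0, 0.4, 0.2]
gripper_width: 0.548
t: 10.92
tool_pos: [520.3, 198.0, 92.1]
ee_rot: [[0.002, -0.922, 0.386], [0.0, 0.386, 0.922], [-1.0, -0.001, 0.001]]
force: [0.5, 0.5, 3.8]
gripper_width: 0.15
10.9167 [520.29987166 198.00028922  92.06562805] [0.52285159 0.52934657 3.83051592]
```

View pics/w7.png

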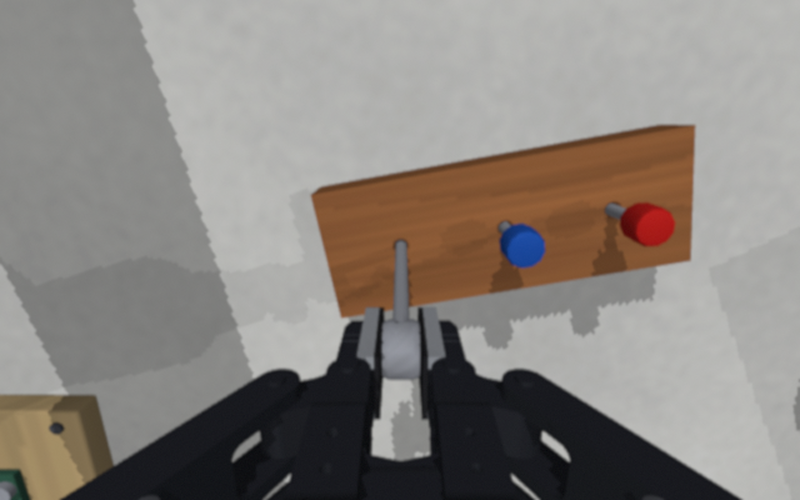

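The cotter is gripped, with an opening of 0.15. I'll lift it straight out of the rack.

```bash
python3 -m inch '[{"dx":-0.3,"dy":0,"dz":0,"wx":0,"wy":0,"wz":0},{"dx":-0.8,"dy":0,"dz":0,"wx":0,"wy":0,"wz":0},{"dx":-1.4,"dy":0,"dz":0,"wx":0,"wy":0,"wz":0},{"dx":-2,"dy":0,"dz":0,"wx":0,"wy":0,"wz":0},{"dx":-2.6,"dy":0,"dz":0,"wx":0,"wy":0,"wz":0},{"dx":-3.2,"dy":0,"dz":0,"wx":0,"wy":0,"wz":0},{"dx":-5,"dy":0,"dz":0,"wx":0,"wy":0,"wz":0},{"dx":-8,"dy":0,"dz":0,"wx":0,"wy":0,"wz":0},{"dx":-11,"dy":0,"dz":0,"wx":0,"wy":0,"wz":0},{"dx":-14,"dy":0,"dz":0,"wx":0,"wy":0,"wz":0},{"dx":-16,"dy":0,"dz":0,"wx":0,"wy":0,"wz":0},{"dx":-16,"dy":0,"dz":0,"wx":0,"wy":0,"wz":0},{"dx":-16,"dy":0,"dz":0,"wx":0,"wy":0,"wz":0},{"dx":-16,"dy":0,"dz":0,"wx":0,"wy":0,"wz":0}]' 0
python3 - <<'E'
from h import *
s=sense();f=grab_frame('wrist');np.save('pics/w8',f);save('w8.png',f,s=1.25);save('w8c.png',f,(270,130,370,270),5)
np.save('pics/w8pose',np.c_[s['ee_rot'],s['tool_pos']])
print(s['t'],s['tool_pos'],s['force'])
E
```

```text
t: 12.13
tool_pos: [518.9, 197.7, 249.9]
ee_rot: [[-0.003, -0.922, 0.386], [-0.001, 0.386, 0.922], [-1.0, 0.002, -0.002]]
force: [-0.1, -1.1, -1.3]
gripper_width: 0.152
12.1333 [518.89422335 197.66293578 249.88667487] [-0.11327006 -1.14041533 -1.307873  ]
```

View pics/w8.png

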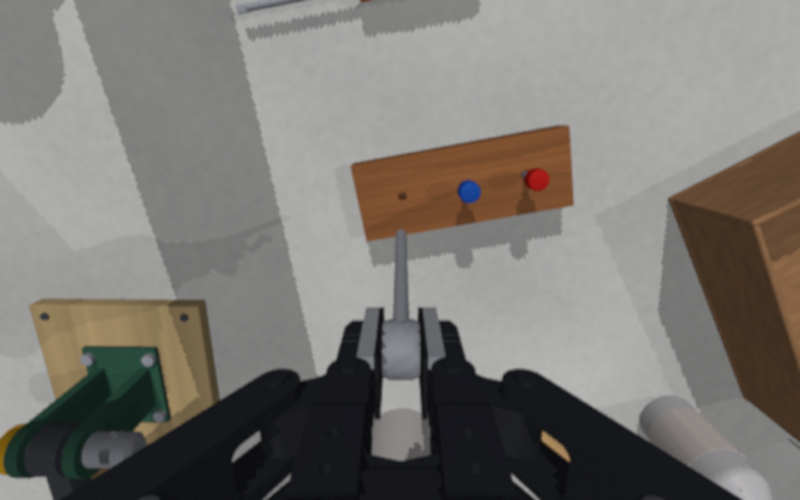

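View pics/w8c.png

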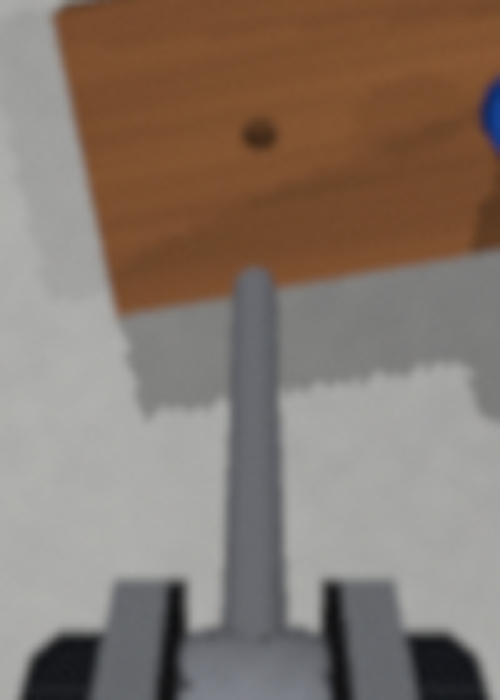

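The cotter is clear of the rack, with its leg's end at crop (256,268), near the middle sideways. Next I'll get the leg's lean in tool coordinates.

```bash
python3 - <<'E'
from h import *
c=calibration('wrist');K=np.array(c['camera_matrix']);T=np.array(c['T_tool_cam'])
def tool(u,v,x):
    d=np.linalg.inv(K)@[u,v,1];d=T[:3,:3]@[d[0],-d[1],-d[2]];return T[:3,3]+d*(x-T[0,3])/d[0]
for x in(84,86,88,90): print(x,tool(270+256/5,130+270/5,x))
# coil side edges / leg centre near coil bottom
for v in (400,500,600): print(v,[tool(270+u/5,130+v/5,x)[1:] for x,u in((10,256),(30,256),(60,254))])
# coil upper silhouette and lower in w8 (1.25x): y 320..380
for y in(318,350,381): print(y,tool(400/1.25,y/1.25,-16))
s={'ee_rot':np.load('pics/w8pose.npy')[:,:3],'tool_pos':np.load('pics/w8pose.npy')[:,3]}
print('rackhole px->', onz('wrist',270+260/5,130+135/5,28,s))
E
```

```text
84 [84.         17.45529024  0.92683749]
86 [86.         16.92838069  0.93104871]
88 [88.         16.40147113  0.93525992]
90 [90.         15.87456158  0.93947114]
400 [array([23.82415866,  0.78164583]), array([16.82880879,  0.82515498]), array([6.33572418, 0.63062389])]
500 [array([13.26801693,  0.79018869]), array([4.8844684 , 0.83482129]), array([-7.69092563,  0.63684515])]
600 [array([2.28656843, 0.79907575]), array([-7.54110927,  0.84487706]), array([-22.28270934,   0.64331706])]
318 [-16.          13.01004594   0.23307776]
350 [-16.           0.69704835   0.22953203]
381 [-16.         -11.8720869    0.22591254]
rackhole px-> [507.87744413 204.11261409  28.        ]
```

The leg leans 0.063 rad in the grip. I'll tilt the tool so the leg lines up with the rolled hole (0.26 rad) and work out a stand-off 15 mm above the mouth.

```bash
cat >> h.py <<'E'
from scipy.spatial.transform import Rotation as Ro
yw=-0.3978;ux=np.array([np.cos(yw),np.sin(yw),0]);uy=np.array([-np.sin(yw),np.cos(yw),0]);uz=np.array([0,0,1.])
O=np.array([599.4,-98.6,110.])
def plan(th,back,tip=(88,14.1,0.8),lean=0.063,from_pose=None,M=None):
    """th hole roll; back = distance of tip behind mouth along axis"""
    R0=np.c_[-uz,-ux,uy]; R=R0@Ro.from_rotvec([0,0,-(lean+th)]).as_matrix()
    ax=-uz*np.cos(th)+ux*np.sin(th)
    if M is None: M=O-14*ax
    tcp=M-ax*back-R@np.array(tip)
    s=sense() if from_pose is None else from_pose
    Rc=np.array(s['ee_rot']);d=Rc.T@(tcp-s['tool_pos']);w=Ro.from_matrix(Rc.T@R).as_rotvec()
    print('tcp',tcp.round(1),'d cm',(d/10).round(3),'w',w.round(4));return tcp,R
E
python3 - <<'E'
from h import *
plan(.26,15);print(O-14*(-uz*np.cos(.26)+ux*np.sin(.26)))
E
```

```text
tcp [578.8 -90.8 226. ] d cm [  2.32  -16.697 -24.267] w [ 0.0015 -0.0025 -0.3264]
[596.08190842 -97.20573007 123.52945969]
```

```bash
python3 -m inch '[{"dx":0,"dy":-1,"dz":-2,"wx":0,"wy":0,"wz":-0.02},{"dx":0,"dy":-3,"dz":-5,"wx":0,"wy":0,"wz":-0.06},{"dx":0,"dy":-6,"dz":-9,"wx":0,"wy":0,"wz":-0.12},{"dx":0,"dy":-9,"dz":-13,"wx":0,"wy":0,"wz":-0.18},{"dx":0,"dy":-12,"dz":-17,"wx":0,"wy":0,"wz":-0.24},{"dx":0,"dy":-14.5,"dz":-20.5,"wx":0,"wy":0,"wz":-0.3},{"dx":0,"dy":-16,"dz":-23,"wx":0,"wy":0,"wz":-0.326},{"dx":1,"dy":-16.7,"dz":-24.2,"wx":0,"wy":0,"wz":-0.326},{"dx":1.8,"dy":-16.7,"dz":-24.27,"wx":0,"wy":0,"wz":-0.326},{"dx":2.2,"dy":-16.7,"dz":-24.27,"wx":0,"wy":0,"wz":-0.326},{"dx":2.3,"dy":-16.7,"dz":-24.27,"wx":0,"wy":0,"wz":-0.326},{"dx":2.3,"dy":-16.7,"dz":-24.27,"wx":0,"wy":0,"wz":-0.326},{"dx":2.3,"dy":-16.7,"dz":-24.27,"wx":0,"wy":0,"wz":-0.326}]' 0
python3 - <<'E'
from h import *
s=sense();f=grab_frame('wrist');np.save('pics/w9',f);save('w9.png',f,s=1.25);save('w9c.png',f,(270,130,370,270),5)
np.save('pics/w9pose',np.c_[s['ee_rot'],s['tool_pos']])
print(s['t'],s['tool_pos'],s['force'],proj('wrist',[596.1,-97.2,123.5],s)*1.25);plan(.26,15)
E
```

```text
t: 13.27
tool_pos: [580.0, -89.2, 228.2]
ee_rot: [[0.295, -0.875, 0.385], [-0.123, 0.365, 0.923], [-0.947, -0.32, 0.0]]
force: [0.1, -0.3, -1.1]
gripper_width: 0.147
13.2667 [580.01530622 -89.20161408 228.16261385] [ 0.07336501 -0.25010593 -1.07069596] [397.93575134 223.06920949]
tcp [578.8 -90.8 226. ] d cm [ 0.238  0.158 -0.196] w [0.0028 0.0011 0.0035]
```

View pics/w9.png

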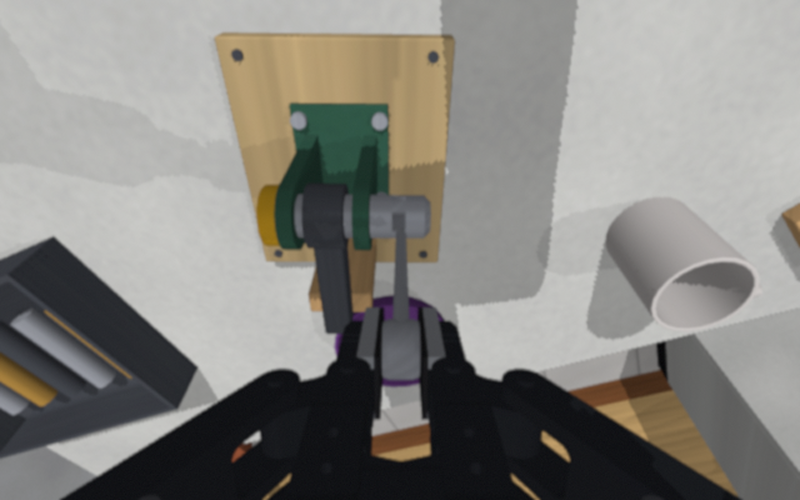

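View pics/w9c.png

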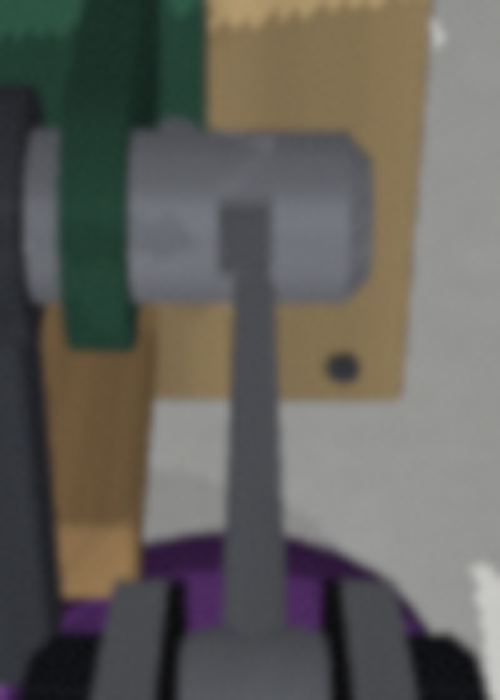

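The leg's tip is at crop (255,268) and the hole's mouth is centred at (245,238). The image and the plan agree on a sideways correction of about 1.5 to 2 mm. I'll move to 3 mm above the mouth.

```bash
python3 - <<'E'
from h import *
plan(.26,3)
E
```

```text
tcp [581.6 -92.  214.4] d cm [ 1.436  0.237 -0.197] w [0.0028 0.0011 0.0035]
```

```bash
python3 -m inch '[{"dx":0.2,"dy":0.16,"dz":-0.17,"wx":0,"wy":0,"wz":0},{"dx":0.5,"dy":0.18,"dz":-0.18,"wx":0,"wy":0,"wz":0},{"dx":0.8,"dy":0.2,"dz":-0.18,"wx":0,"wy":0,"wz":0},{"dx":1.1,"dy":0.22,"dz":-0.18,"wx":0,"wy":0,"wz":0},{"dx":1.3,"dy":0.24,"dz":-0.18,"wx":0,"wy":0,"wz":0},{"dx":1.4,"dy":0.24,"dz":-0.18,"wx":0,"wy":0,"wz":0},{"dx":1.4,"dy":0.24,"dz":-0.18,"wx":0,"wy":0,"wz":0},{"dx":1.4,"dy":0.24,"dz":-0.18,"wx":0,"wy":0,"wz":0}]' 0
python3 - <<'E'
from h import *
s=sense();f=grab_frame('wrist');np.save('pics/w10',f);save('w10c.png',f,(270,130,370,230),6)
np.save('pics/w10pose',np.c_[s['ee_rot'],s['tool_pos']])
print(s['t'],s['tool_pos'],s['force'],(proj('wrist',[596.1,-97.2,123.5],s)-[270,130])*6);plan(.26,0)
E
```

```text
t: 13.98
tool_pos: [581.3, -93.1, 214.2]
ee_rot: [[0.295, -0.874, 0.387], [-0.124, 0.366, 0.922], [-0.947, -0.32, -0.0]]
force: [0.6, -0.2, -0.2]
gripper_width: 0.15
13.9833 [581.30890023 -93.12847026 214.18306796] [ 0.56886655 -0.21141844 -0.20277744] [315.46627242 333.38863559]
tcp [582.3 -92.3 211.5] d cm [0.296 0.04  0.117] w [0.0008 0.0002 0.0033]
```

View pics/w10c.png

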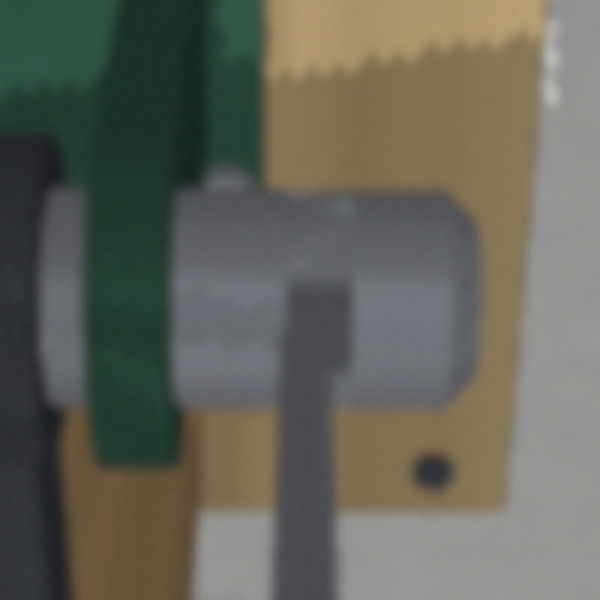

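The hole's centre is at crop (320,328) and the leg's centre line at x≈307, so I need +1.4 mm sideways. Then I'll feel down along the leg's line.

```bash
python3 -m inch '[{"dx":0,"dy":0.02,"dz":0.07,"wx":0,"wy":0,"wz":0},{"dx":0,"dy":0.03,"dz":0.13,"wx":0,"wy":0,"wz":0},{"dx":0,"dy":0.03,"dz":0.13,"wx":0,"wy":0,"wz":0},{"dx":0.1,"dy":0.04,"dz":0.13,"wx":0,"wy":0,"wz":0},{"dx":0.2,"dy":0.04,"dz":0.13,"wx":0,"wy":0,"wz":0},{"dx":0.3,"dy":0.05,"dz":0.13,"wx":0,"wy":0,"wz":0},{"dx":0.4,"dy":0.06,"dz":0.13,"wx":0,"wy":0,"wz":0},{"dx":0.5,"dy":0.06,"dz":0.13,"wx":0,"wy":0,"wz":0}]' 0
python3 - <<'E'
from h import *
s=sense();f=grab_frame('wrist');np.save('pics/w11',f);save('w11c.png',f,(270,130,370,230),6)
np.save('pics/w11pose',np.c_[s['ee_rot'],s['tool_pos']])
print(s['t'],s['tool_pos'],s['force'],np.array(s['ee_rot']).T@s['force'],(proj('wrist',[596.1,-97.2,123.5],s)-[270,130])*6);plan(.26,0)
E
```

```text
t: 14.7
tool_pos: [582.7, -92.3, 209.2]
ee_rot: [[0.295, -0.874, 0.386], [-0.124, 0.366, 0.922], [-0.947, -0.32, -0.0]]
force: [-0.3, 0.2, -0.3]
gripper_width: 0.152
14.7 [582.73392652 -92.27670894 209.15980073] [-0.31178356  0.16664382 -0.29825886] [0.16987514 0.428923   0.03324151] [304.53853925 349.87083892]
tcp [582.3 -92.3 211.5] d cm [-0.254 -0.058 -0.016] w [0.001  0.0002 0.0024]
```

View pics/w11c.png

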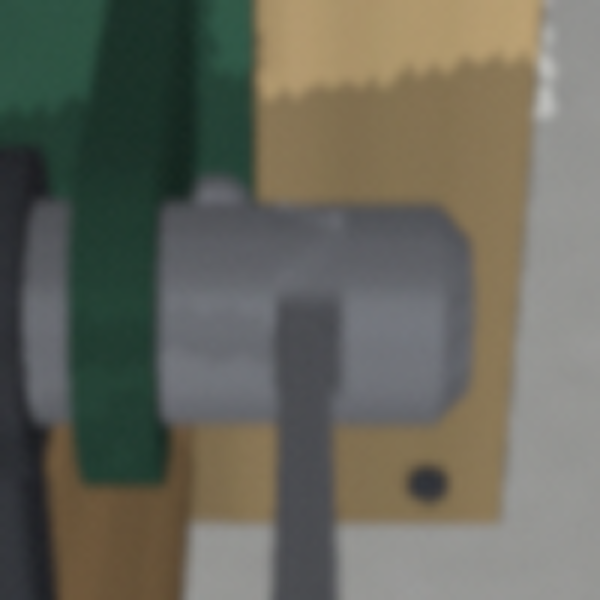

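The leg at x≈307 is now in line with the hole (277 to 340), with no force yet. I'll carry on down the leg's line.

```bash
python3 -m inch '[{"dx":0.1,"dy":0.006,"dz":0,"wx":0,"wy":0,"wz":0},{"dx":0.2,"dy":0.012,"dz":0,"wx":0,"wy":0,"wz":0},{"dx":0.3,"dy":0.018,"dz":0,"wx":0,"wy":0,"wz":0},{"dx":0.4,"dy":0.024,"dz":0,"wx":0,"wy":0,"wz":0},{"dx":0.5,"dy":0.03,"dz":0,"wx":0,"wy":0,"wz":0}]' 0
python3 - <<'E'
from h import *
s=sense();f=grab_frame('wrist');save('w12c.png',f,(270,130,370,230),6)
print(s['t'],s['tool_pos'],np.array(s['ee_rot']).T@s['force']);plan(.26,0)
E
```

```text
t: 15.17
tool_pos: [584.0, -92.8, 204.4]
ee_rot: [[0.295, -0.874, 0.386], [-0.124, 0.366, 0.922], [-0.947, -0.32, -0.0]]
force: [-0.3, 0.3, -0.9]
gripper_width: 0.15
15.1667 [583.98206091 -92.79432186 204.40087043] [0.69592509 0.70537952 0.18526445]
tcp [582.3 -92.3 211.5] d cm [-0.747 -0.083 -0.015] w [0.001  0.0002 0.0026]
```

View pics/w12c.png

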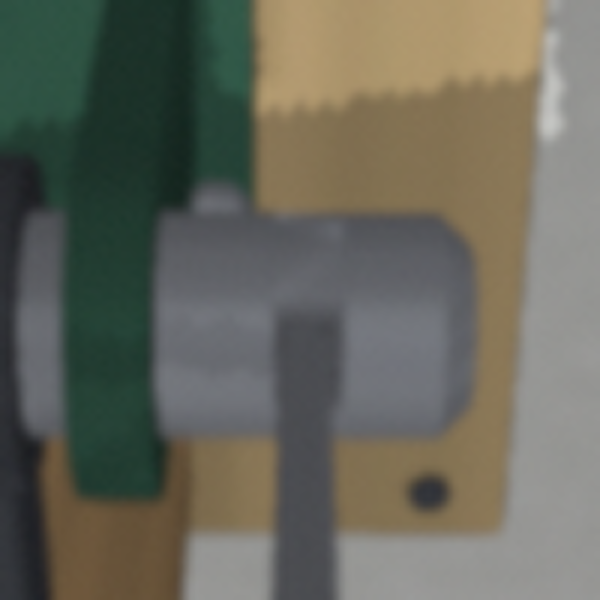

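Still no resistance, with the tip an estimated 7 mm past the mouth. I'll go another 8 mm.

```bash
python3 -m inch '[{"dx":0.1,"dy":0.006,"dz":0,"wx":0,"wy":0,"wz":0},{"dx":0.2,"dy":0.012,"dz":0,"wx":0,"wy":0,"wz":0},{"dx":0.3,"dy":0.018,"dz":0,"wx":0,"wy":0,"wz":0},{"dx":0.4,"dy":0.024,"dz":0,"wx":0,"wy":0,"wz":0}]' 0
python3 -m inch '[{"dx":0.1,"dy":0.006,"dz":0,"wx":0,"wy":0,"wz":0},{"dx":0.2,"dy":0.012,"dz":0,"wx":0,"wy":0,"wz":0},{"dx":0.3,"dy":0.018,"dz":0,"wx":0,"wy":0,"wz":0},{"dx":0.4,"dy":0.024,"dz":0,"wx":0,"wy":0,"wz":0}]' 0
python3 - <<'E'
from h import *
s=sense();f=grab_frame('wrist');save('w13c.png',f,(270,130,370,230),6)
print(s['t'],s['tool_pos'],np.array(s['ee_rot']).T@s['force']);plan(.26,0)
E
```

```text
t: 15.55
tool_pos: [585.0, -93.2, 200.6]
ee_rot: [[0.295, -0.874, 0.386], [-0.124, 0.366, 0.922], [-0.947, -0.32, -0.0]]
force: [0.1, -0.3, -1.0]
gripper_width: 0.146
t: 15.88
tool_pos: [585.9, -93.6, 196.7]
ee_rot: [[0.295, -0.874, 0.386], [-0.124, 0.366, 0.922], [-0.947, -0.32, -0.0]]
force: [0.3, -0.6, -0.6]
gripper_width: 0.15
15.8833 [585.92814517 -93.60000469 196.67736799] [ 0.69117358 -0.25981555 -0.40370117]
tcp [582.3 -92.3 211.5] d cm [-1.547 -0.131 -0.017] w [0.001  0.0002 0.0026]
```

View pics/w13c.png

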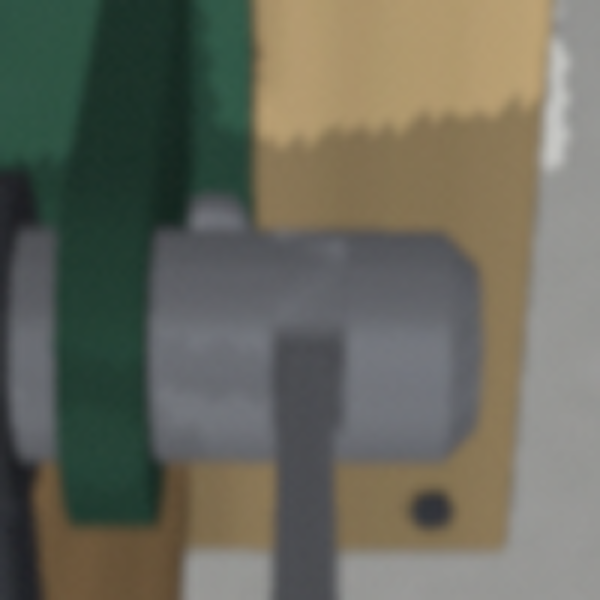

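The tip, fixed at about y=322 in this view, is hidden inside the hole whose upper edge is now at y=335. So the leg is about 15 mm in and free. I'll go 6 mm deeper, then turn upright about the pin's axis.

```bash
python3 -m inch '[{"dx":0.1,"dy":0.006,"dz":0,"wx":0,"wy":0,"wz":0},{"dx":0.2,"dy":0.012,"dz":0,"wx":0,"wy":0,"wz":0},{"dx":0.3,"dy":0.018,"dz":0,"wx":0,"wy":0,"wz":0},{"dx":0.4,"dy":0.024,"dz":0,"wx":0,"wy":0,"wz":0},{"dx":0.5,"dy":0.03,"dz":0,"wx":0,"wy":0,"wz":0},{"dx":0.6,"dy":0.036,"dz":0,"wx":0,"wy":0,"wz":0}]' 0
python3 - <<'E'
from h import *
s=sense()
print(s['t'],s['tool_pos'],np.array(s['ee_rot']).T@s['force'])
for th in (.22,.18,.13,.09,.045,0): plan(th,-21.5)
E
```

```text
t: 16.43
tool_pos: [587.4, -94.2, 190.9]
ee_rot: [[0.295, -0.874, 0.386], [-0.124, 0.366, 0.922], [-0.947, -0.32, -0.0]]
force: [1.0, -0.2, -0.7]
gripper_width: 0.15
16.4333 [587.38432998 -94.2224137  190.87828712] [ 1.00735043 -0.71287771  0.23073992]
tcp [590.4 -95.7 191.1] d cm [ 0.085 -0.327 -0.018] w [0.001  0.0002 0.043 ]
tcp [593.4 -97.  191.4] d cm [ 0.16  -0.645 -0.019] w [0.001  0.0002 0.083 ]
tcp [597.2 -98.5 191.6] d cm [ 0.271 -1.038 -0.019] w [0.001  0.0002 0.133 ]
tcp [600.2 -99.8 191.7] d cm [ 0.374 -1.348 -0.019] w [1.00e-03 1.00e-04 1.73e-01]
tcp [ 603.6 -101.2  191.5] d cm [ 0.505 -1.692 -0.02 ] w [1.00e-03 1.00e-04 2.18e-01]
tcp [ 607.  -102.6  191.2] d cm [ 0.651 -2.029 -0.02 ] w [1.00e-03 1.00e-04 2.63e-01]
```

```bash
python3 -m inch '[{"dx":0.03,"dy":-0.15,"dz":0,"wx":0,"wy":0,"wz":0.02},{"dx":0.085,"dy":-0.327,"dz":0,"wx":0,"wy":0,"wz":0.043},{"dx":0.12,"dy":-0.49,"dz":0,"wx":0,"wy":0,"wz":0.063},{"dx":0.16,"dy":-0.645,"dz":0,"wx":0,"wy":0,"wz":0.083},{"dx":0.21,"dy":-0.84,"dz":0,"wx":0,"wy":0,"wz":0.108},{"dx":0.271,"dy":-1.038,"dz":0,"wx":0,"wy":0,"wz":0.133}]' 0
python3 - <<'E'
from h import *
s=sense();f=grab_frame('wrist');save('w14c.png',f,(250,110,370,230),5)
print(s['t'],s['tool_pos'],np.array(s['ee_rot']).T@s['force'],s['moment'])
for th in (.13,.09,.045,0): plan(th,-21.5)
E
```

```text
t: 16.93
tool_pos: [597.5, -98.4, 191.9]
ee_rot: [[0.175, -0.906, 0.386], [-0.073, 0.379, 0.922], [-0.982, -0.19, 0.0]]
force: [-0.3, -0.4, -0.5]
gripper_width: 0.152
16.9333 [597.46083782 -98.40500263 191.88597853] [ 0.44683548  0.24376933 -0.49332733] [ 0.03254062  0.19005197 -0.04643843]
tcp [597.2 -98.5 191.6] d cm [ 0.002  0.104 -0.01 ] w [ 0.0006  0.0002 -0.0025]
tcp [600.2 -99.8 191.7] d cm [ 0.062 -0.217 -0.01 ] w [0.0006 0.0002 0.0375]
tcp [ 603.6 -101.2  191.5] d cm [ 0.145 -0.575 -0.011] w [0.0006 0.0002 0.0825]
tcp [ 607.  -102.6  191.2] d cm [ 0.244 -0.929 -0.011] w [0.0006 0.0002 0.1275]
```

View pics/w14c.png

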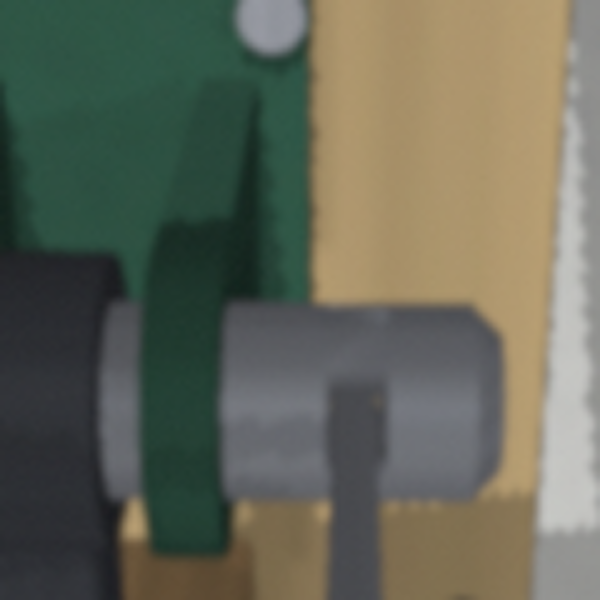

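The leg and pin are turning together without noticeable force. I'll finish turning upright.

```bash
python3 -m inch '[{"dx":0.03,"dy":-0.14,"dz":-0.01,"wx":0,"wy":0,"wz":0.02},{"dx":0.06,"dy":-0.29,"dz":-0.01,"wx":0,"wy":0,"wz":0.04},{"dx":0.1,"dy":-0.46,"dz":-0.01,"wx":0,"wy":0,"wz":0.062},{"dx":0.143,"dy":-0.63,"dz":-0.01,"wx":0,"wy":0,"wz":0.085},{"dx":0.19,"dy":-0.8,"dz":-0.01,"wx":0,"wy":0,"wz":0.107},{"dx":0.242,"dy":-0.96,"dz":-0.01,"wx":0,"wy":0,"wz":0.13},{"dx":0.242,"dy":-0.96,"dz":-0.01,"wx":0,"wy":0,"wz":0.13}]' 0
python3 - <<'E'
from h import *
s=sense();f=grab_frame('wrist');save('w15.png',f,s=1.25);save('w15c.png',f,(250,130,370,260),5)
print(s['t'],s['tool_pos'],np.array(s['ee_rot']).T@s['force'],s['moment'],s['ee_rot'])
plan(0,-21.5)
E
```

```text
t: 17.57
tool_pos: [607.1, -102.7, 191.0]
ee_rot: [[0.057, -0.92, 0.387], [-0.024, 0.386, 0.922], [-0.998, -0.062, -0.0]]
force: [-1.2, 0.1, -0.7]
gripper_width: 0.144
17.5667 [ 607.10666792 -102.73787005  190.99407919] [ 0.64276107  1.18879419 -0.34768131] [ 0.06241601  0.10371764 -0.04365623] [[ 5.71845631e-02 -9.20401156e-01  3.86770781e-01]
 [-2.41088759e-02  3.86018669e-01  9.22175878e-01]
 [-9.98072486e-01 -6.20588334e-02 -1.15528338e-04]]
tcp [ 607.  -102.6  191.2] d cm [-0.013 -0.01  -0.001] w [ 0.0007 -0.0001 -0.0001]
```

View pics/w15c.png

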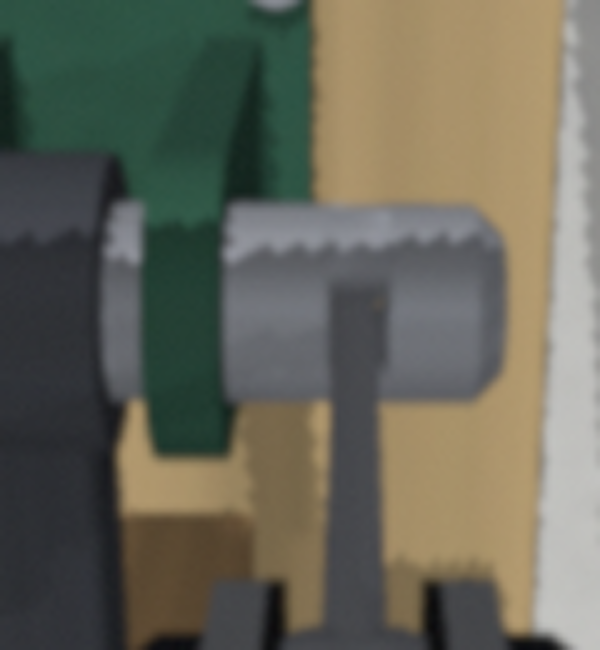

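Upright now, with the leg about 21 mm in and next to no force. I'll go straight down to where the bow meets the pin.

```bash
python3 -m inch '[{"dx":0.1,"dy":0.006,"dz":0,"wx":0,"wy":0,"wz":0},{"dx":0.25,"dy":0.016,"dz":0,"wx":0,"wy":0,"wz":0},{"dx":0.4,"dy":0.025,"dz":0,"wx":0,"wy":0,"wz":0},{"dx":0.55,"dy":0.034,"dz":0,"wx":0,"wy":0,"wz":0},{"dx":0.7,"dy":0.044,"dz":0,"wx":0,"wy":0,"wz":0},{"dx":0.85,"dy":0.053,"dz":0,"wx":0,"wy":0,"wz":0},{"dx":1.0,"dy":0.062,"dz":0,"wx":0,"wy":0,"wz":0}]' 0
python3 -m inch '[{"dx":0.1,"dy":0.006,"dz":0,"wx":0,"wy":0,"wz":0},{"dx":0.2,"dy":0.012,"dz":0,"wx":0,"wy":0,"wz":0},{"dx":0.3,"dy":0.019,"dz":0,"wx":0,"wy":0,"wz":0},{"dx":0.4,"dy":0.025,"dz":0,"wx":0,"wy":0,"wz":0}]' 0
python3 -m inch '[{"dx":0.1,"dy":0.006,"dz":0,"wx":0,"wy":0,"wz":0},{"dx":0.2,"dy":0.012,"dz":0,"wx":0,"wy":0,"wz":0},{"dx":0.3,"dy":0.019,"dz":0,"wx":0,"wy":0,"wz":0},{"dx":0.4,"dy":0.025,"dz":0,"wx":0,"wy":0,"wz":0}]' 0
```

```text
t: 18.2
tool_pos: [606.6, -102.4, 181.2]
ee_rot: [[0.059, -0.92, 0.386], [-0.025, 0.386, 0.922], [-0.998, -0.064, -0.0]]
force: [1.1, -1.9, -0.1]
gripper_width: 0.151
t: 18.53
tool_pos: [606.5, -102.4, 177.1]
ee_rot: [[0.059, -0.92, 0.387], [-0.025, 0.386, 0.922], [-0.998, -0.063, -0.0]]
force: [2.6, -1.0, 0.7]
gripper_width: 0.15
t: 18.87
tool_pos: [607.1, -102.5, 174.6]
ee_rot: [[0.061, -0.92, 0.386], [-0.025, 0.386, 0.922], [-0.998, -0.066, 0.0]]
force: [1.9, -1.8, 7.1]
gripper_width: 0.15
```

7 N: the bow is meeting the pin. I'll keep on in small steps.

```bash
python3 -m inch '[{"dx":0.1,"dy":0.006,"dz":0,"wx":0,"wy":0,"wz":0},{"dx":0.2,"dy":0.012,"dz":0,"wx":0,"wy":0,"wz":0},{"dx":0.2,"dy":0.012,"dz":0,"wx":0,"wy":0,"wz":0}]' 0
python3 - <<'E'
from h import *
s=sense();f=grab_frame('wrist');save('w16c.png',f,(250,110,370,260),4)
save('s16.png',grab_frame('scene'),(230,140,350,240),6)
print(s['t'],s['tool_pos'],s['force'],s['gripper_width'])
E
```

```text
t: 19.12
tool_pos: [607.0, -102.4, 173.4]
ee_rot: [[0.061, -0.92, 0.386], [-0.025, 0.386, 0.922], [-0.998, -0.066, 0.0]]
force: [1.7, -1.0, 7.9]
gripper_width: 0.15
19.1167 [ 607.01204277 -102.44478378  173.44259388] [ 1.65976448 -0.96024564  7.93205846] 0.15023123365944002
```

View pics/w16c.png

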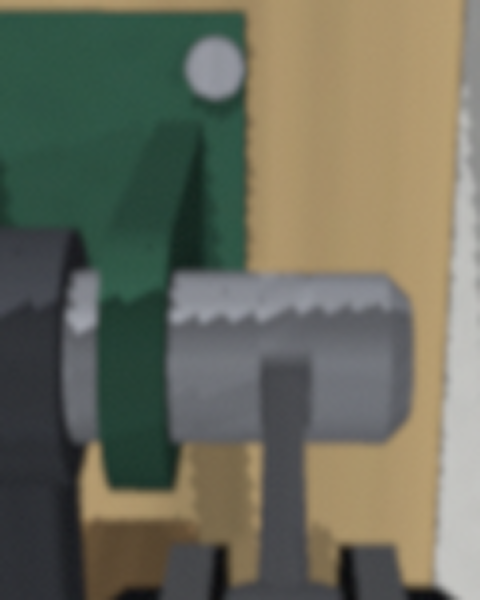

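View pics/s16.png

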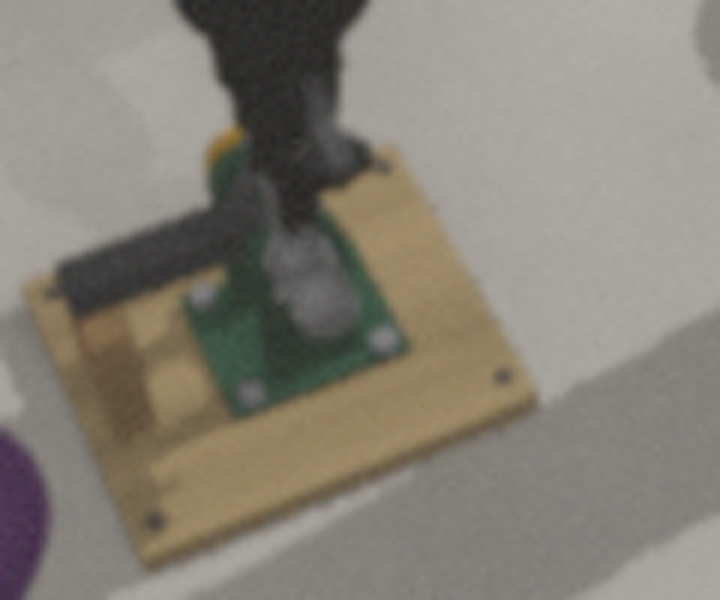

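The leg is in the hole and the bow lies on the pin's +x side. I'll keep descending slowly and watch the force.

```bash
python3 -m inch '[{"dx":0.1,"dy":0.006,"dz":0,"wx":0,"wy":0,"wz":0},{"dx":0.2,"dy":0.013,"dz":0,"wx":0,"wy":0,"wz":0},{"dx":0.3,"dy":0.02,"dz":0,"wx":0,"wy":0,"wz":0}]' 0
python3 -m inch '[{"dx":0.1,"dy":0.006,"dz":0,"wx":0,"wy":0,"wz":0},{"dx":0.2,"dy":0.013,"dz":0,"wx":0,"wy":0,"wz":0},{"dx":0.3,"dy":0.02,"dz":0,"wx":0,"wy":0,"wz":0}]' 0
```

```text
t: 19.47
tool_pos: [607.3, -102.5, 171.8]
ee_rot: [[0.063, -0.92, 0.386], [-0.026, 0.386, 0.922], [-0.998, -0.068, 0.001]]
force: [-1.0, -0.6, 14.3]
gripper_width: 0.15
t: 19.72
tool_pos: [607.6, -102.5, 170.0]
ee_rot: [[0.064, -0.92, 0.386], [-0.026, 0.385, 0.922], [-0.998, -0.069, 0.001]]
force: [-0.9, 0.5, 17.4]
gripper_width: 0.152
```

```bash
python3 -m inch '[{"dx":0.1,"dy":0.006,"dz":0,"wx":0,"wy":0,"wz":0},{"dx":0.2,"dy":0.013,"dz":0,"wx":0,"wy":0,"wz":0}]' 0
python3 -m inch '[{"dx":0.1,"dy":0.006,"dz":0,"wx":0,"wy":0,"wz":0},{"dx":0.2,"dy":0.013,"dz":0,"wx":0,"wy":0,"wz":0}]' 0
python3 -m inch '[{"dx":0.1,"dy":0.006,"dz":0,"wx":0,"wy":0,"wz":0},{"dx":0.2,"dy":0.013,"dz":0,"wx":0,"wy":0,"wz":0}]' 0
```

```text
t: 19.88
tool_pos: [607.8, -102.6, 169.4]
ee_rot: [[0.066, -0.92, 0.386], [-0.026, 0.386, 0.922], [-0.997, -0.071, 0.001]]
force: [-2.1, 0.5, 18.7]
gripper_width: 0.153
t: 20.05
tool_pos: [608.1, -102.6, 168.6]
ee_rot: [[0.067, -0.92, 0.386], [-0.027, 0.385, 0.922], [-0.997, -0.072, 0.001]]
force: [-3.0, 0.5, 23.6]
gripper_width: 0.148
t: 20.22
tool_pos: [608.1, -102.5, 166.8]
ee_rot: [[0.067, -0.92, 0.386], [-0.027, 0.385, 0.922], [-0.997, -0.072, 0.001]]
force: [-3.1, 1.8, 22.5]
gripper_width: 0.15
```

```bash
python3 -m inch '[{"dx":0.1,"dy":0.006,"dz":0,"wx":0,"wy":0,"wz":0},{"dx":0.2,"dy":0.013,"dz":0,"wx":0,"wy":0,"wz":0}]' 0
python3 -m inch '[{"dx":0.1,"dy":0.006,"dz":0,"wx":0,"wy":0,"wz":0},{"dx":0.2,"dy":0.013,"dz":0,"wx":0,"wy":0,"wz":0}]' 0
```

```text
t: 20.38
tool_pos: [608.2, -102.5, 165.1]
ee_rot: [[0.068, -0.92, 0.386], [-0.026, 0.385, 0.922], [-0.997, -0.072, 0.002]]
force: [-3.2, 1.1, 23.7]
gripper_width: 0.148
t: 20.55
tool_pos: [607.9, -102.3, 161.9]
ee_rot: [[0.066, -0.92, 0.386], [-0.026, 0.385, 0.922], [-0.997, -0.071, 0.002]]
force: [0.4, 0.8, 8.7]
gripper_width: 0.147
```

The force has fallen from 24 to 9 N, so the bow is going over. I'll carry on gently to the home depth.

```bash
python3 -m inch '[{"dx":0.1,"dy":0.006,"dz":0,"wx":0,"wy":0,"wz":0},{"dx":0.2,"dy":0.013,"dz":0,"wx":0,"wy":0,"wz":0},{"dx":0.2,"dy":0.013,"dz":0,"wx":0,"wy":0,"wz":0}]' 0
python3 -m inch '[{"dx":0.1,"dy":0.006,"dz":0,"wx":0,"wy":0,"wz":0},{"dx":0.2,"dy":0.013,"dz":0,"wx":0,"wy":0,"wz":0}]' 0
python3 -m inch '[{"dx":0.1,"dy":0.006,"dz":0,"wx":0,"wy":0,"wz":0},{"dx":0.2,"dy":0.013,"dz":0,"wx":0,"wy":0,"wz":0}]' 0
python3 - <<'E'
from h import *
s=sense();f=grab_frame('wrist');save('w17c.png',f,(250,110,370,260),4)
E
```

```text
t: 20.8
tool_pos: [607.1, -102.3, 153.9]
ee_rot: [[0.061, -0.92, 0.386], [-0.025, 0.386, 0.922], [-0.998, -0.066, 0.0]]
force: [5.4, -0.9, -0.2]
gripper_width: 0.147
t: 20.97
tool_pos: [607.0, -102.5, 151.6]
ee_rot: [[0.06, -0.92, 0.387], [-0.025, 0.386, 0.922], [-0.998, -0.065, 0.0]]
force: [4.0, -2.8, 4.2]
gripper_width: 0.152
t: 21.13
tool_pos: [606.8, -102.5, 149.4]
ee_rot: [[0.059, -0.92, 0.387], [-0.025, 0.386, 0.922], [-0.998, -0.064, -0.0]]
force: [5.1, -2.1, 2.8]
gripper_width: 0.146
```

View pics/w17c.png

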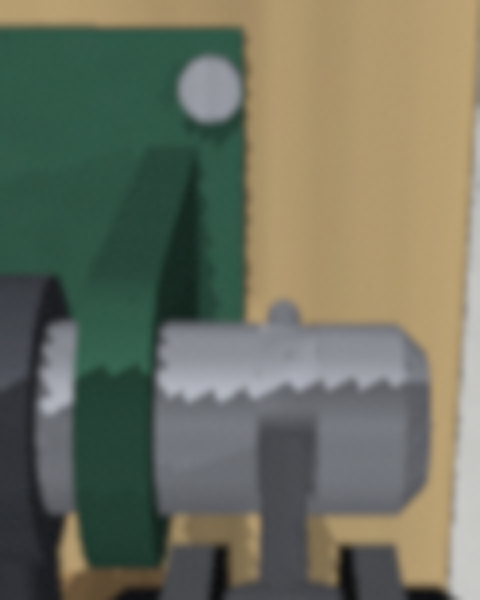

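The bow snapped: the tool dropped from 162 to 154 mm and the force vanished. The leg's tip is visible below the pin. By dead reckoning home is a TCP height of about 142, so I'll go on in small steps.

```bash
python3 -m inch '[{"dx":0.1,"dy":0.006,"dz":0,"wx":0,"wy":0,"wz":0},{"dx":0.2,"dy":0.013,"dz":0,"wx":0,"wy":0,"wz":0},{"dx":0.2,"dy":0.013,"dz":0,"wx":0,"wy":0,"wz":0}]' 0
python3 -m inch '[{"dx":0.1,"dy":0.006,"dz":0,"wx":0,"wy":0,"wz":0},{"dx":0.1,"dy":0.006,"dz":0,"wx":0,"wy":0,"wz":0}]' 0
python3 -m inch '[{"dx":0.1,"dy":0.006,"dz":0,"wx":0,"wy":0,"wz":0},{"dx":0.1,"dy":0.006,"dz":0,"wx":0,"wy":0,"wz":0}]' 0
python3 -m inch '[{"dx":0.1,"dy":0.006,"dz":0,"wx":0,"wy":0,"wz":0},{"dx":0.1,"dy":0.006,"dz":0,"wx":0,"wy":0,"wz":0}]' 0
```

```text
t: 21.43
tool_pos: [606.1, -102.4, 145.1]
ee_rot: [[0.057, -0.92, 0.387], [-0.024, 0.386, 0.922], [-0.998, -0.062, -0.0]]
force: [6.6, -2.9, -2.1]
gripper_width: 0.145
t: 21.6
tool_pos: [606.1, -102.4, 144.0]
ee_rot: [[0.057, -0.921, 0.387], [-0.024, 0.386, 0.922], [-0.998, -0.062, -0.0]]
force: [6.6, -3.1, -1.7]
gripper_width: 0.152
t: 21.77
tool_pos: [606.2, -102.4, 143.4]
ee_rot: [[0.057, -0.921, 0.387], [-0.024, 0.386, 0.922], [-0.998, -0.062, -0.0]]
force: [6.4, -2.1, -0.9]
gripper_width: 0.145
t: 21.93
tool_pos: [606.2, -102.4, 143.0]
ee_rot: [[0.057, -0.92, 0.387], [-0.024, 0.386, 0.922], [-0.998, -0.062, -0.0]]
force: [5.2, -2.4, 1.4]
gripper_width: 0.15
```

```bash
python3 -m inch '[{"dx":0.05,"dy":-0.1,"dz":0,"wx":0,"wy":0,"wz":0},{"dx":0.05,"dy":-0.12,"dz":0,"wx":0,"wy":0,"wz":0},{"dx":0.05,"dy":-0.12,"dz":0,"wx":0,"wy":0,"wz":0}]' 0
python3 - <<'E'
from h import *
s=sense();f=grab_frame('wrist');save('w18.png',f,s=1.25)
print(s['t'],s['tool_pos'],s['force'])
f=grab_frame('scene');save('s18.png',f,(230,140,350,240),6)
E
```

```text
t: 22.18
tool_pos: [606.6, -102.5, 142.7]
ee_rot: [[0.055, -0.921, 0.386], [-0.024, 0.386, 0.922], [-0.998, -0.06, -0.0]]
force: [1.5, -1.4, 0.6]
gripper_width: 0.149
22.1833 [ 606.64503752 -102.54077572  142.739814  ] [ 1.49790271 -1.41755079  0.6056129 ]
```

View pics/w18.png

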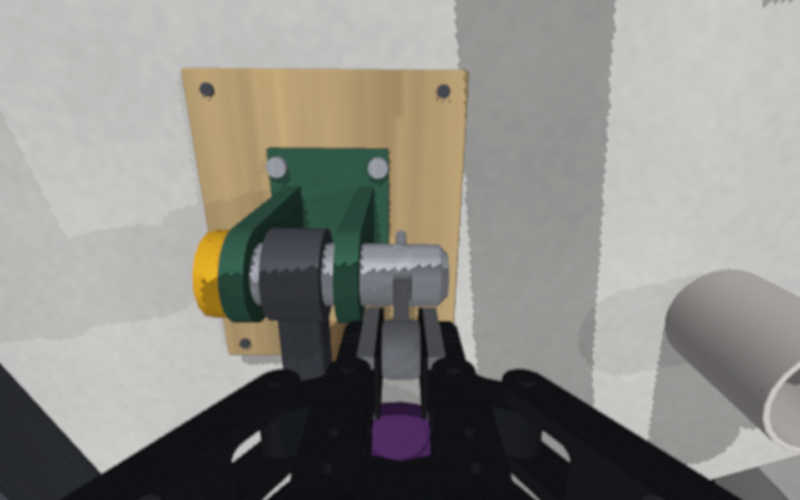

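View pics/s18.png

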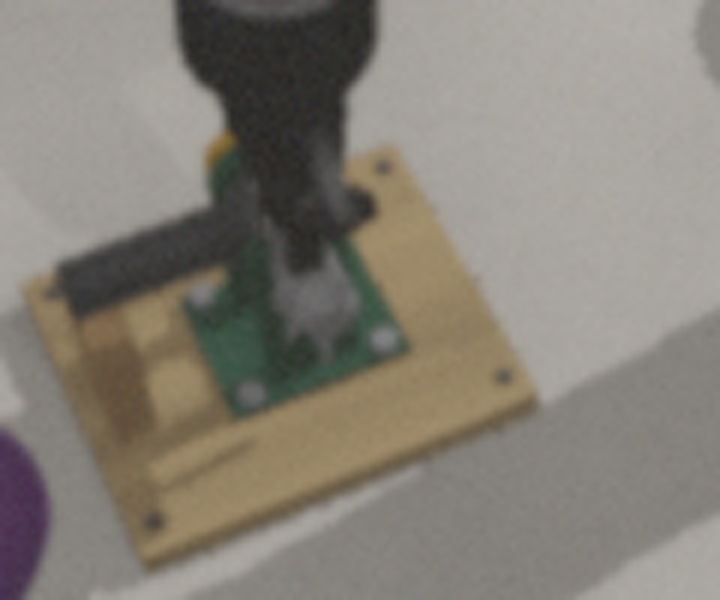

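The leg's tip shows below the pin at (400,233) and the bow is hidden on the +x side. As a depth check, I'll intersect the tip's ray with the leg's plane.

```bash
python3 - <<'E'
from h import *
s=sense();e,d=ray('wrist',400/1.25,233/1.25,s)
for off in(0,-1):
    t=((O-e)@ux+off)/(d@ux);P=e+d*t;print(P)
print('pred tip px (z=54 centre 57)',proj('wrist',O-uz*56,s)*1.25, proj('wrist',O-uz*56-3*ux+3*uz,s)*1.25)
print('pin top silhouette', d)
E
```

```text
[599.07784588 -99.36666421  50.98003209]
[598.15804306 -98.97424544  53.94272655]
pred tip px (z=54 centre 57) [401.42440363 234.6700407 ] [401.44050575 231.39146862]
pin top silhouette [ 0.29415678 -0.12549716 -0.94748206]
```

The predicted tip pixel at home is (401,231–235) and I see it at (400,233), so the depth is right. I'll let go and rise.

```bash
python3 -m inch '[{"dx":0,"dy":0,"dz":0,"wx":0,"wy":0,"wz":0},{"dx":0,"dy":0,"dz":0,"wx":0,"wy":0,"wz":0},{"dx":0,"dy":0,"dz":0,"wx":0,"wy":0,"wz":0},{"dx":0,"dy":0,"dz":0,"wx":0,"wy":0,"wz":0},{"dx":-0.5,"dy":0,"dz":0,"wx":0,"wy":0,"wz":0},{"dx":-1.5,"dy":-0.1,"dz":0,"wx":0,"wy":0,"wz":0},{"dx":-3,"dy":-0.2,"dz":0,"wx":0,"wy":0,"wz":0},{"dx":-5,"dy":-0.3,"dz":0,"wx":0,"wy":0,"wz":0},{"dx":-8,"dy":0,"dz":0,"wx":0,"wy":0,"wz":0},{"dx":-10,"dy":3,"dz":0,"wx":0,"wy":0,"wz":0},{"dx":-10,"dy":5,"dz":0,"wx":0,"wy":0,"wz":0},{"dx":-10,"dy":5,"dz":0,"wx":0,"wy":0,"wz":0},{"dx":-10,"dy":5,"dz":0,"wx":0,"wy":0,"wz":0}]' 0.5
python3 - <<'E'
from h import *
s=sense();f=grab_frame('wrist');save('w19.png',f,s=1.25);np.save('pics/w19',f);np.save('pics/w19pose',np.c_[s['ee_rot'],s['tool_pos']])
print(s['t'],s['tool_pos'],s['force'],proj('wrist',O+uz*48+7*ux,s)*1.25)
f=grab_frame('scene');save('s19.png',f,(230,140,350,240),6);np.save('pics/s19',f)
print((proj('scene',O+uz*48+7*ux)-[230,140])*6)
E
```

```text
t: 23.37
tool_pos: [555.5, -80.8, 242.2]
ee_rot: [[0.061, -0.92, 0.386], [-0.025, 0.385, 0.922], [-0.998, -0.066, 0.0]]
force: [0.5, -0.1, 0.2]
gripper_width: 0.504
23.3667 [555.48709376 -80.80253662 242.22345158] [ 0.48927778 -0.10973298  0.23782448] [400.71246472 331.22914795]
[289.77178444 224.96554639]
```

View pics/w19.png

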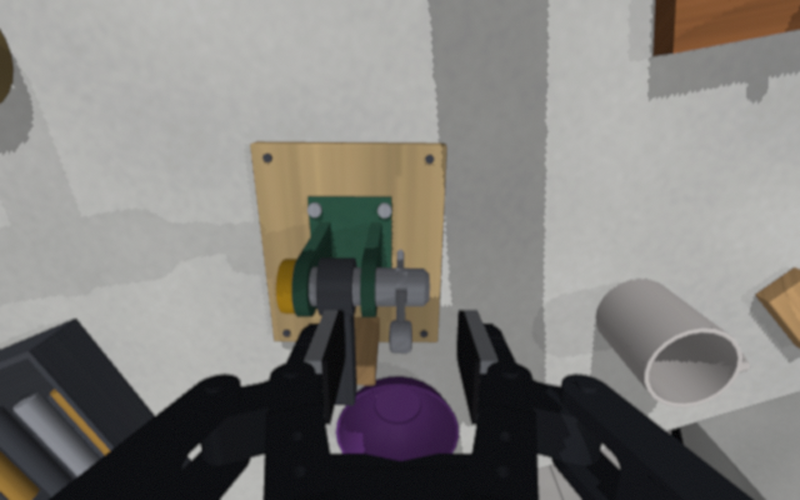

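View pics/s19.png

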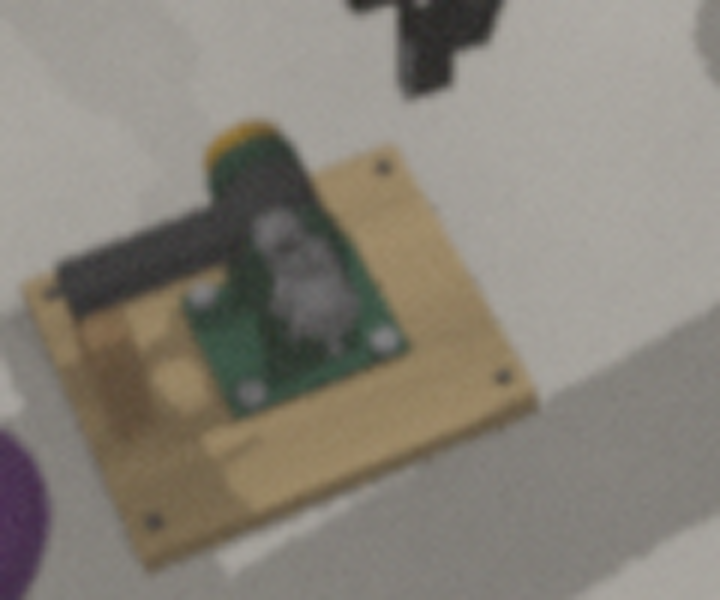

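The coil shows at (400,333) against a predicted (401,331). There's plenty of time, so I'll tilt the wrist camera to see the bow end-on and check that it has closed under the pin.

```bash
python3 - <<'E'
from h import *
s=sense();R0=np.c_[-uz,uy,ux];R=R0@Ro.from_rotvec([0,0,-.45]).as_matrix();tcp=O+47*uy;tcp[2]=205
Rc=np.array(s['ee_rot']);print((Rc.T@(tcp-s['tool_pos'])/10).round(2),Ro.from_matrix(Rc.T@R).as_rotvec().round(3))
E
```

```text
[ 3.84 -4.46  4.78] [ 1.528  0.401 -0.303]
```

```bash
python3 -m inch '[{"dx":-1,"dy":0,"dz":1.5,"wx":0,"wy":0,"wz":0},{"dx":-2,"dy":-1,"dz":3,"wx":0.1,"wy":0.026,"wz":-0.02},{"dx":-2,"dy":-2,"dz":4.78,"wx":1.528,"wy":0.401,"wz":-0.303},{"dx":-2,"dy":-3,"dz":4.78,"wx":1.528,"wy":0.401,"wz":-0.303},{"dx":-2,"dy":-4.46,"dz":4.78,"wx":1.528,"wy":0.401,"wz":-0.303},{"dx":-2,"dy":-4.46,"dz":4.78,"wx":1.528,"wy":0.401,"wz":-0.303},{"dx":-2,"dy":-4.46,"dz":4.78,"wx":1.528,"wy":0.401,"wz":-0.303},{"dx":-2,"dy":-4.46,"dz":4.78,"wx":1.528,"wy":0.401,"wz":-0.303},{"dx":-2,"dy":-4.46,"dz":4.78,"wx":1.528,"wy":0.401,"wz":-0.303},{"dx":-2,"dy":-4.46,"dz":4.78,"wx":1.528,"wy":0.401,"wz":-0.303},{"dx":-2,"dy":-4.46,"dz":4.78,"wx":1.528,"wy":0.401,"wz":-0.303},{"dx":-2,"dy":-4.46,"dz":4.78,"wx":1.528,"wy":0.401,"wz":-0.303},{"dx":-2,"dy":-4.46,"dz":4.78,"wx":1.528,"wy":0.401,"wz":-0.303},{"dx":-1,"dy":-4.46,"dz":4.78,"wx":1.528,"wy":0.401,"wz":-0.303},{"dx":0,"dy":-4.46,"dz":4.78,"wx":1.528,"wy":0.401,"wz":-0.303},{"dx":1,"dy":-4.46,"dz":4.78,"wx":1.528,"wy":0.401,"wz":-0.303},{"dx":2,"dy":-4.46,"dz":4.78,"wx":1.528,"wy":0.401,"wz":-0.303},{"dx":2,"dy":-4.46,"dz":4.78,"wx":1.528,"wy":0.401,"wz":-0.303},{"dx":2,"dy":-4.46,"dz":4.78,"wx":1.528,"wy":0.401,"wz":-0.303}]' 1
python3 - <<'E'
from h import *
s=sense();f=grab_frame('wrist');save('w20.png',f,s=1.25);np.save('pics/w20',f)
print(s['t'],s['tool_pos'],s['force']);c=proj('wrist',O,s);print(c*1.25)
x,y=int(c[0]),int(c[1]);x0,y0=max(0,x-50),max(0,y-45);print(x0,y0);save('w20c.png',f,(x0,y0,x0+100,y0+90),7)
for P in (O,O+48*uz+7*ux,O-56*uz): print((proj('wrist',P,s)-[x0,y0])*7)
E
```

```text
t: 25.05
tool_pos: [615.6, -54.9, 222.1]
ee_rot: [[-0.171, 0.347, 0.922], [-0.401, 0.831, -0.387], [-0.9, -0.436, -0.003]]
force: [-1.3, -0.6, -0.3]
gripper_width: 0.998
25.05 [615.64670796 -54.87024664 222.1199545 ] [-1.34290695 -0.58288926 -0.31650765]
[403.83364253 231.79883596]
273 140
[350.46839817 318.07348138]
[420.31780746 622.9389247 ]
[348.77098889  48.39003708]
```

View pics/w20c.png

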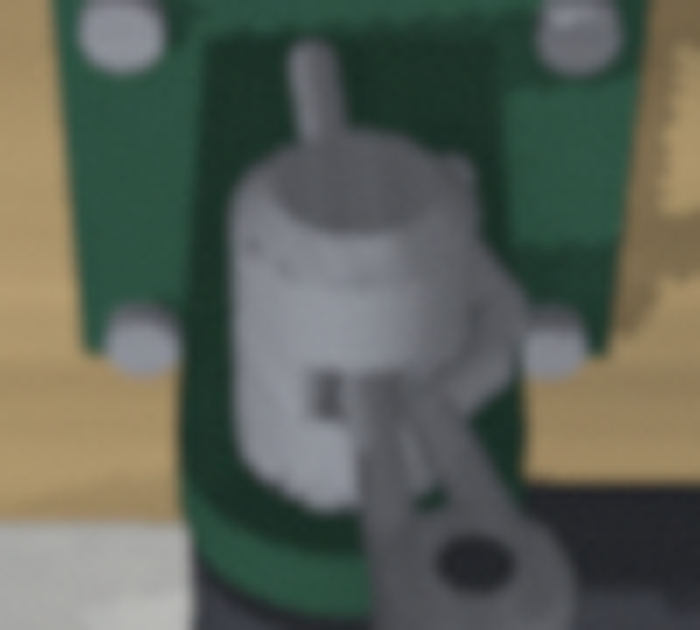

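From the end (image upside down) the leg passes through the hole. The bow runs round the pin's +x side, from the coil at (475,565), out at (515,310) and back in at (460,165). The cotter leans only a few degrees. Last, I'll check that the head is tight and nothing else has moved.

```bash
python3 - <<'E'
from h import *
f=np.load('pics/w19.npy');save('w19c.png',f,(210,190,360,290),5)
save('t20.png',grab_frame('top'),s=1.25)
E
```

```text
(no output)
```

View pics/w19c.png

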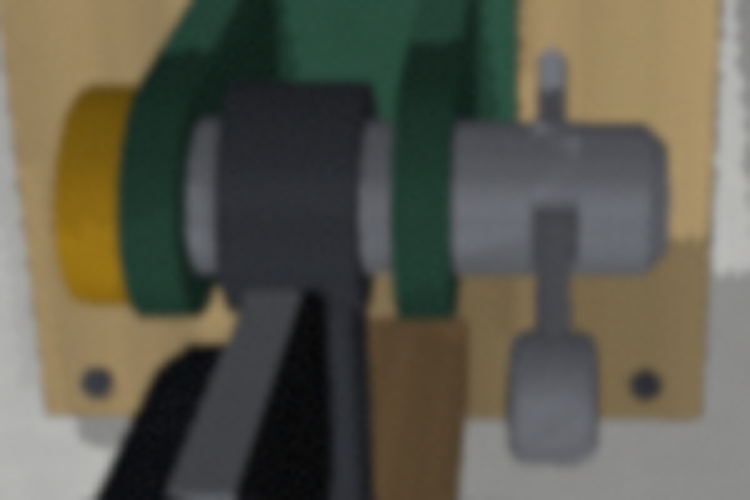

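View pics/t20.png

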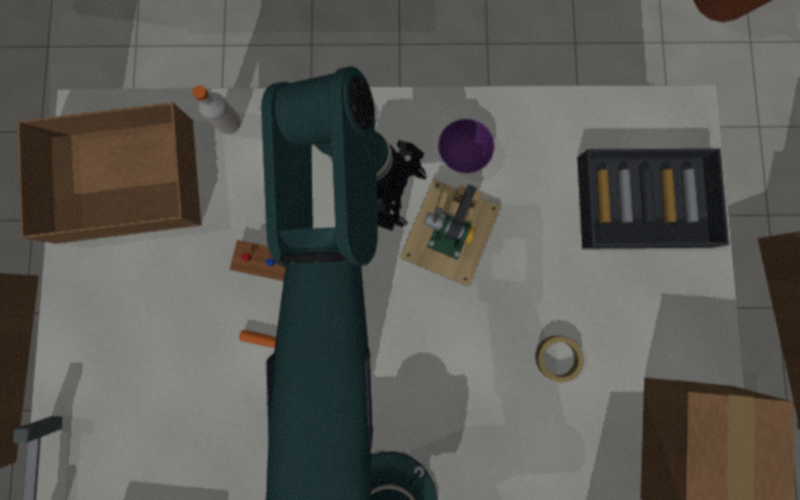

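View pics/w20.png

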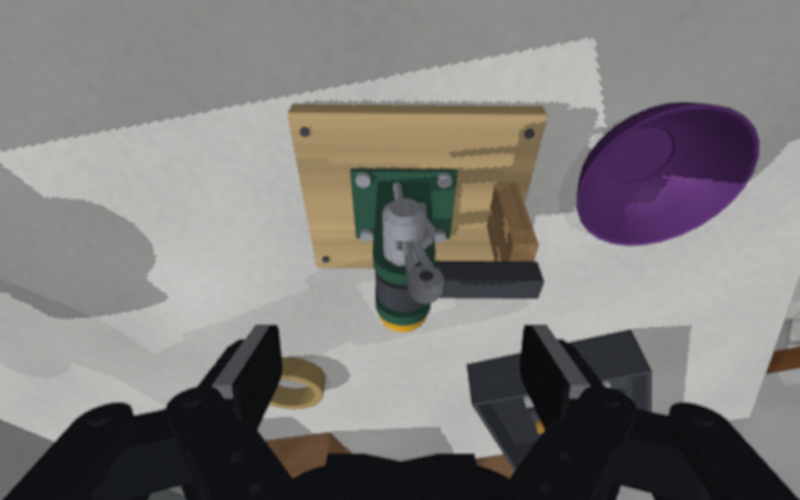

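The head sits against the cheek with no gap, the bowl and tape look unmoved, and the gripper is clear. I'll hand it in.

```bash
python3 -c "
from bench import finish_job,sense
print(sense()['force'],sense()['dq']);print(finish_job())"
```

```text
[-0.4431088  -0.4515609   0.08839988] [ 0.01235076 -0.4711897  -0.82382374  0.00506785 -0.00254361  0.25405787]
the job is handed in; nothing more can be done
None
```

The pin is home and the spring cotter is through the cross hole with its bow snapped round the pin's side. I let go of it there and handed the job in at about 25 s.

- **Pin:** I pushed the head until it stopped moving while the push rose to about 17 N. In the last picture the head sits against the cheek with no gap. I did not feel for the stop again after the cotter went in, but sideways forces during insertion, read after each move, stayed below the pin's friction.
- **Cotter:** I tilted the leg to match the rolled hole (about 0.26 rad), inserted it, then turned it upright with the pin. The highest push I read was about 24 N, just before the bow snapped over and the force fell to nearly zero.
- **Last checks:** Before I let go, the tip was within about 1 mm of the depth expected at home. After release the coil was also where I expected it, and the end-on picture shows the bow closed round the pin's +x side.
- **One disagreement:** After release the cotter leans about 4 to 6° (0.07 to 0.1 rad) towards its bow side, rather than standing exactly upright. I left it so.
- **Other things:** The bowl and tape look unmoved. The arm hid the mug, screwdriver shaft and part of the rack in the final top view. I read no unexpected contact forces, and the gripper ended clear of everything.

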